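# Slide the carrier board into its notches and latch it

## Robot

A 7-joint arm with a two-finger parallel gripper is mounted at the origin on a cart in front of the work surface, level with it; the furniture and walls round the work are solid. World frame = base frame: x ahead of the robot, y to its left, z up, the work surface at z = 0. Lengths are in mm, angles in rad, forces in N, time in s.
With the tool pointing down it reaches from about 425 to 950 mm from the base axis. Payload 4.7 kg.
Tool frame: the origin (TCP) lies midway between the tips of the shut fingers; the grasp point (between the pads) lies 19 mm behind it; z points along the fingers, y is the direction in which the jaws open and shut (so a half turn about z gives the same grasp; the last joint's range is limited). The gripper opens to 85 mm and grips with 20 to 120 N. Pads are 22 mm wide; open, the fingers measure 114 mm over their backs; the gripper's body (76 mm by 85 mm) begins 54 mm behind the grasp point. The pads swing forward as they close: fully open they stand 13 mm farther back than shut.
Start: joints at [-1.241, 0.469, -0.049, 1.532, 0.024, 1.141, -0.082], TCP at [236.987, 632.051, 196.435] pointing down, gripper open.
Joint ranges: [-2.59, 2.59], [-0.33, 1.99], [-1.39, 1.29], [0.1, 2.45], [-1.04, 4.18], [0.21, 1.99], [-2.66, 2.66]. Speed limits (rad/s): [2.57, 2.57, 3.14, 3.14, 3.14, 3.14, 3.14].

## Interface

Orientations are given as a rotation vector (axis times angle).
In Python, from station import arm, camera, calibration, job gives the robot as it stands. The module is installed in compiled form; this text tells all that it offers.
- The arm moves only by the tool play_rows, never from a script. Its argument "motion" is a list of rows, each an object of numbers: "wx", "wy", "wz": the turn, a rotation vector about the tool's x, y, z in degrees; "tx", "ty", "tz": the shift along the tool's x, y, z in cm; "hand": the opening in per cent of the stroke, from 0 (shut) to 100 (fully open). A call has 1 to 10 rows; each row shifts and turns the pose as measured when the row begins, along the tool's axes as they then stand; what a row does not reach is not made up. A row lasts 1/12 s, in which the tool goes at most 41.7 mm and 7.16 degrees, less where a joint would pass 70% of its speed; a pose out of reach is approached as far as the arm can. A call is refused whole if a number of a shift passes 4.17 or a number of a turn 7.16, either way. A call with a gripper value outside its range is refused whole. The fingers move at their own pace and stop on an object; "force" is the grip in N (left out, the last holds). Time passes only in rows, so rows that do not move let the fingers close. It gives the time, the measured TCP pose, the force and the opening at its end, in the units of the state.
- arm.observe(): the state, without advancing time (a new reading comes with each control period).
- camera(name): name is "scene" or "top" or "wrist"; returns the picture (400x640x3 uint8, red, green, blue); there is no depth.
- calibration(name): a dict with "fx", "fy", "cx", "cy" (pixels), "T" (4x4, takes a point from camera to world coordinates). Camera axes: x right, y up, looking along -z (the intrinsics and any distortion apply to the point x, -y, -z); pixel columns grow to the right and rows downward; lengths in mm; the calibration is good to about 2 mm. A picture is of the moment at which its call begins: read the wrist's pose just before it. calibration takes no time and is no camera call; for the wrist camera it gives the pose at the moment of the call.
- job.close_job(): hands the job in, once; it reports no verdict.
The state is a dict: "t": time; "joint_pos": joint angles; "qd": joint speeds; "joint_torque": joint torques, N m; "position": TCP position; "tool_rot": TCP orientation; "contact_force": force on the tool from outside, world axes, zero at the start; "ft_torque": the same for the moment, N m; "gripper_width": finger opening in mm.
Only numpy, scipy, OpenCV 4.12 (cv2) and the standard library are available. Lean on these libraries where they do the work, as an engineer would, in place of code of your own. Each camera call takes 0.05 s, during which the arm holds its last target.

## Task

Using fingertip pushes only, slide the white carrier board along the rails of the assembly jig towards the latch end until it drops into its locating notches and lies flat on the rails; then push the latch round by its knob as far as it goes, so that it lies over the seated board, and take the hand away. Pick nothing up: the board stays on the rails, the temple bundle riding in its pocket stays there, and the tools and the bottle nearby are left alone.

Things in the scene. Friction and masses are not known exactly. Their poses are not given: they have to be found in the camera images.
- jig: Fixed steel jig, dark base plate 140 mm (x) by 252 mm (y from -110 to +142), 8 mm thick; origin on the table top. Two steel rails along y at x = +-32 to +-56 mm, tops 26 mm above the table, open trough 64 mm wide between them; side guides outside, inner faces at x = +-57.5 mm, tops at 38 mm. The board is pushed towards +y, the latch end. The -y end is open.
- seat (a point): Board's origin when seated: x 0, y +55 mm, 26 mm high in the jig; axes as the jig's. Each rail has two notches, 17 mm long in y: in its inner half at y = +93 mm (for the front lugs), in its outer half at y = +17 mm (rear lugs). All four lugs meet their notches together only with the board at y = +55 mm, with 2.5 mm play either way.
- board: Loose white carrier board, 112 (x, across the rails) x 100 (y, along them) x 16 mm, about 0.35 kg, four lugs under it reaching 6 mm down. Origin: centre of the slab's underside; axes as the jig's. Riding: origin 32 mm, top 48 mm above the table; seated: 26 and 42 mm. Sliding takes 1 to 5 N on its -y end face; in the notches the lugs stop it firmly.
- temples: Loose bundle of black and yellow spectacle temples, 49 x 29 x 16 mm, lying in a pocket (56 x 36 mm, 6 mm deep) in the middle of the board's top; origin at the centre of its underside, 10 mm above the board's origin.
- latch (a joint): Latch angle. Flat steel arm on a vertical pivot. 0: points along the jig's +x, clear of the board; turns clockwise seen from above to a stop at 1.571, pointing along the jig's -y over the board's end. Stays where left; about 1 N at the knob moves it. Arm 15 mm wide, reaches 52 mm from the pivot; underside 44.5 mm above the table: clears a seated board, not a riding one.
- latch_pivot (a point): Pivot of the latch, in the jig at x 0, y +132 mm, 47.5 mm above the table. It sits on an end block 50 mm wide (x), y = 122 to 142 mm, 41 mm high, which stops a board pushed past its notches. Left of the jig (world y above +0.02 m, x below 0.68 m) fixed pink trays with spectacles on top stand up to 230 mm high.
- latch_knob (a point): Middle of the latch's upright black knob, diameter 14 mm, 40 mm from the pivot; the knob stands from 50.5 to 72.5 mm above the table.
- side_cutters: Bystander: side cutters with blue handles, 120 x 49 x 12 mm, lying on the table beyond the jig; origin under its centre.
- screwdriver: Bystander: blue screwdriver, 148 x 13 x 13 mm, lying on the table beyond the jig; origin under its centre.
- glue_bottle: Bystander: standing glue bottle with yellow label, 35 mm across, 98 mm tall; origin under its centre.
Not all that is in view belongs to the job. There is more than one size of the temples; the one meant has the size given above.

How it is judged:
By the outcome, as a careful person would: the job done as asked, in the order asked, and still so for the second after the job is handed in, with the robot touching nothing.
It also fails if it takes over 51 s, if anything falls off the work surface, if the arm or the gripper's body presses on something with over 40 N, if the wrist force passes 120 N, or if a joint passes its speed limit or range.

## Working session

There is one attempt and no reset: what is moved stays moved. The work goes in short steps, Python scripts to look and compute and a tool call to move; the robot and the scene stay as the last step left them, time stands still between calls to the robot, and variables do not carry over. Pictures are saved under pics/ and viewed, and the job is handed in when it is done.

Besides the shell and the picture viewer there is one more tool, called after "Emit:" as name(argument=value, ...) on one line, values as JSON. play_rows: Moves the arm, as the interface text tells. Its arguments: {"type":"object","properties":{"motion":{"type":"array"},"force":{"type":"number"}},"required":["motion"]}

```bash
mkdir -p pics; cat > h.py <<'E'
import numpy as np, cv2
from station import arm,camera,calibration,job
def snap(n,f):
    im=camera(n); cv2.imwrite('pics/'+f,cv2.cvtColor(im,cv2.COLOR_RGB2BGR)); return im
def ray(c,u,v):
    T=np.array(c['T']); d=np.array([(u-c['cx'])/c['fx'],-(v-c['cy'])/c['fy'],-1.]); return T[:3,3],T[:3,:3]@d
def onz(c,u,v,z):
    o,d=ray(c,u,v); return o+d*(z-o[2])/d[2]
def proj(c,p):
    T=np.array(c['T']); q=T[:3,:3].T@(np.array(p)-T[:3,3]); return c['cx']+c['fx']*q[0]/-q[2], c['cy']-c['fy']*q[1]/-q[2]
E
python3 - <<'E'
from h import *
print({k:v for k,v in arm.observe().items()})
for n in('scene','top','wrist'):
    snap(n,n+'0.png');print(n,calibration(n))
E
```

```text
{'t': 0.0, 'joint_pos': array([-1.24091511,  0.46946061, -0.04855549,  1.53368687,  0.02411463,
        1.14102138, -0.08231911]), 'qd': array([-0.00052593,  0.00186509, -0.00031098,  0.00188977, -0.00027541,
       -0.00031159, -0.0016606 ]), 'joint_torque': array([-5.56827181e-04, -5.10302997e+01, -4.67484654e-02, -2.37717193e+01,
        1.07110621e-02,  7.15428090e-03,  1.72405066e-05]), 'position': array([236.8043474 , 631.39720001, 195.35144452]), 'tool_rot': array([-0.5605351 , -3.0909249 ,  0.00310115]), 'contact_force': array([-0.24153688,  0.23363021, -0.20729984]), 'ft_torque': array([-0.0061333 ,  0.05082701,  0.05074101]), 'gripper_width': 85.46071543000035}
scene {'fx': 381.04703145302454, 'fy': 381.04703145302454, 'cx': 315.06108726097796, 'cy': 195.07375745757986, 'T': array([[ 6.14131450e-01,  4.66342240e-01, -6.36684755e-01,
         1.68949424e+01],
       [-7.89201815e-01,  3.61103324e-01, -4.96754351e-01,
        -6.63283224e+02],
       [-1.74855476e-03,  8.07545234e-01,  5.89803050e-01,
         5.73935208e+02],
       [ 0.00000000e+00,  0.00000000e+00,  0.0000
[... 245 characters left out ...]
99638875e-01,  2.55700975e-02,  8.26372650e-03,
        -2.23882348e+02],
       [ 1.12070644e-02,  1.17197917e-01,  9.93045341e-01,
         9.51821756e+02],
       [ 0.00000000e+00,  0.00000000e+00,  0.00000000e+00,
         1.00000000e+00]])}
wrist {'fx': 306.0866029844893, 'fy': 306.0866029844893, 'cx': 320.6877728279182, 'cy': 202.62707836623602, 'T': array([[ 3.50396249e-01, -8.94652489e-01, -2.77163116e-01,
         1.66513978e+02],
       [ 9.36598989e-01,  3.34009224e-01,  1.05925309e-01,
         6.59075496e+02],
       [-2.19130380e-03, -2.96706526e-01,  9.54966196e-01,
         3.73102621e+02],
       [ 0.00000000e+00,  0.00000000e+00,  0.00000000e+00,
         1.00000000e+00]])}
```

View pics/scene0.png

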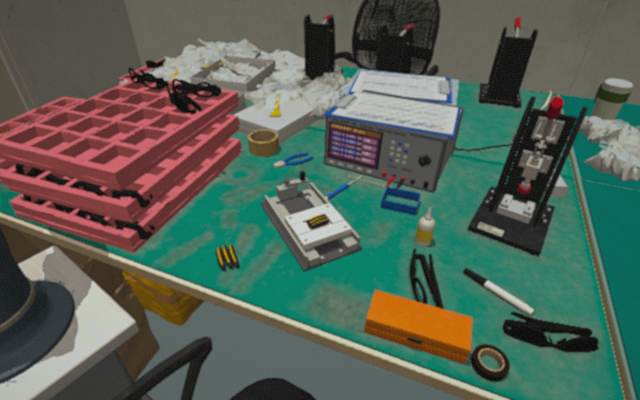

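View pics/top0.png

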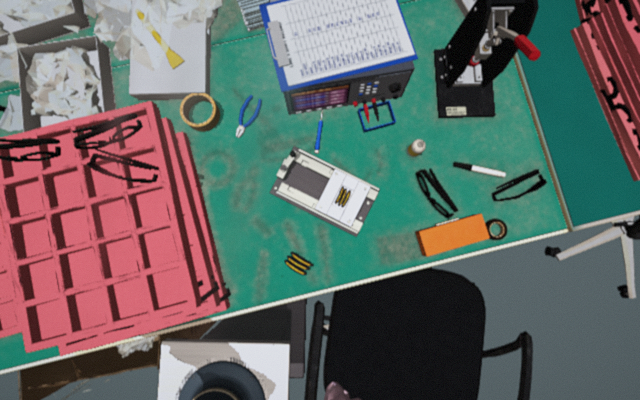

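View pics/wrist0.png

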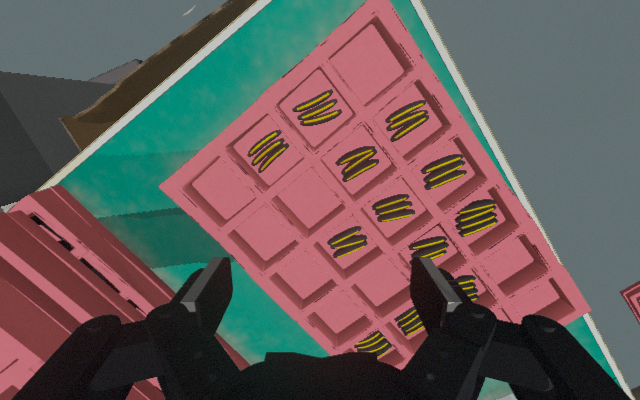

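```bash
python3 - <<'E'
import cv2
a=cv2.imread('pics/top0.png')[130:250,255:395]; cv2.imwrite('pics/top0z.png',cv2.resize(a,None,fx=5,fy=5,interpolation=cv2.INTER_CUBIC)[:600])
a=cv2.imread('pics/scene0.png')[165:270,255:365]; cv2.imwrite('pics/scene0z.png',cv2.resize(a,None,fx=5.5,fy=5.5,interpolation=cv2.INTER_CUBIC))
from h import *
c=calibration('top')
for p in [(290,150),(272,186),(380,182),(355,234)]: print(p,onz(c,*p,38).round(0))
E
```

```text
(290, 150) [ 633. -148.   38.]
(272, 186) [ 540. -106.   38.]
(380, 182) [ 557. -378.   38.]
(355, 234) [ 425. -317.   38.]
```

View pics/top0z.png

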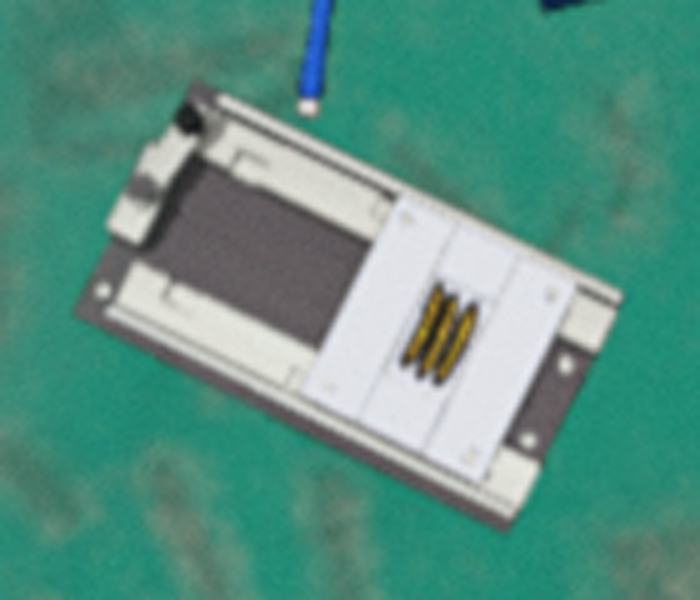

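View pics/scene0z.png

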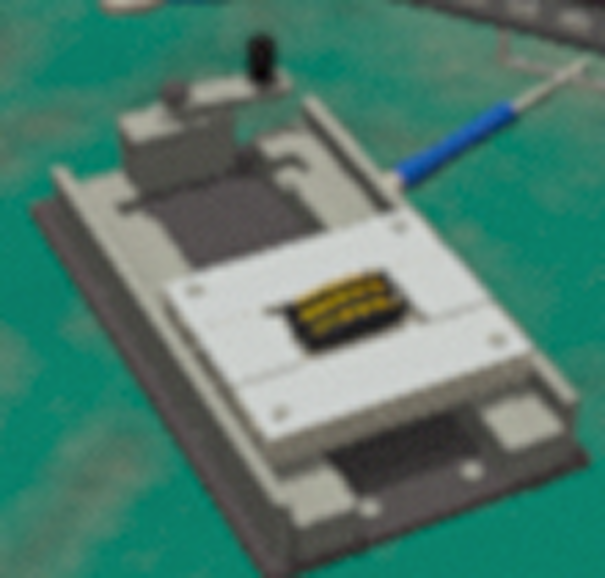

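```bash
python3 - <<'E'
from h import *
c=calibration('top')
f=lambda U,V:(255+(U+.5)/5-.5,130+(V+.5)/5-.5)
g=lambda U,V,z:onz(c,*f(U,V),z)[:2]
im=cv2.imread('pics/top0.png').astype(int)
# white board mask: bright & bluish-white
m=((im.min(2)>205)).astype(np.uint8)*255
m[:, :300]=0; m[:,385:]=0; m[:160]=0;m[240:]=0
m=cv2.morphologyEx(m,cv2.MORPH_CLOSE,np.ones((11,11)))
m=cv2.morphologyEx(m,cv2.MORPH_OPEN,np.ones((5,5)))
k,_=cv2.findContours(m,0,2); k=max(k,key=cv2.contourArea); r=cv2.minAreaRect(k);print(r)
print('mask centre',onz(c,*r[0],48), )
B=np.array([g(*p,48) for p in [(400,192),(577,285),(487,482),(303,392)]]);print('board',B.round(1),B.mean(0).round(1))
print('sides',[np.linalg.norm(B[i]-B[i-1]).round(1) for i in range(4)])
y=(B[0]+B[3]-B[1]-B[2]);print('ang y',np.degrees(np.arctan2(y[1],y[0])))
x=(B[0]+B[1]-B[2]-B[3]);print('ang x',np.degrees(np.arctan2(x[1],x[0])))
P=g(75,315,8),g(508,533,8),g(195,80,8)
print('base',P,np.linalg.norm(P[0]-P[1]),np.linalg.norm(P[0]-P[2]))
d=P[0]-P[1];print(np.degrees(np.arctan2(d[1],d[0])))
d=P[2]-P[0];print(np.degrees(np.arctan2(d[1],d[0])))
print('centre plate',(P[1]+P[2])/2, 'knob',g(188,117,72),'pivot',g(148,188,52))
s=calibration('scene'); f2=lambda U,V:(255+(U+.5)/5.5-.5,165+(V+.5)/5.5-.5)
h=lambda U,V,z:onz(s,*f2(U,V),z)[:2]
print('scene board corners',h(168,288,48),h(395,213,48),h(528,350,48),h(270,440,48))
print('scene knob',h(262,40,72.5),'pivot',h(175,95,52))
E
```

```text
((331.73358154296875, 192.48399353027344), (80.02706146240234, 48.02785110473633), 25.820993423461914)
mask centre [ 525.83360448 -256.46287071   48.        ]
board [[ 587.8 -262.3]
 [ 543.1 -351.6]
 [ 444.1 -308.1]
 [ 486.2 -216.4]] [ 515.3 -284.6]
sides [np.float64(111.5), np.float64(99.8), np.float64(108.1), np.float64(100.9)]
ang y 64.36858302741176
ang x -24.01999939641647
base (array([526.1848128 , -96.96240482]), array([ 419.51913844, -322.95980822]), array([ 652.29116994, -154.89939529])) 249.90476671797595 138.77863011491846
64.73374691831394
-24.675449507655397
centre plate [ 535.90515419 -238.92960175] knob [ 617.7577867  -156.77290128] pivot [ 585.71518999 -136.56451149]
scene board corners [ 481.34177014 -218.4168083 ] [ 575.35388808 -260.22169301] [ 537.36993753 -351.21738593] [ 439.14995203 -304.88512455]
scene knob [ 614.66515144 -157.41869605] pivot [ 580.64438032 -134.89929143]
```

```bash
cat >> h.py <<'E'
from scipy.spatial.transform import Rotation as Ro
O=np.array([529.1,-253.4]);A=np.radians(65.0)
yh=np.array([np.cos(A),np.sin(A)]);xh=np.array([np.sin(A),-np.cos(A)])
def J(x,y): return O+x*xh+y*yh
def inJ(p): d=np.array(p[:2])-O; return d@xh,d@yh
def to(p,yaw=None):
    s=arm.observe();R=Ro.from_rotvec(s['tool_rot']).as_matrix()
    d=R.T@(np.array(p)-s['position']); print('t',round(s['t'],2),'pos',s['position'].round(1),'jig',np.round(inJ(s['position']),1),'F',s['contact_force'].round(1))
    print('tool shift cm',(d/10).round(2))
    if yaw is not None: # tool y axis toward jig angle
        a=yaw; Y=np.cos(a)*np.array([*xh,0])+np.sin(a)*np.array([*yh,0]);Z=np.array([0,0,-1.]);T=np.c_[np.cross(Y,Z),Y,Z]
        print('turn tool deg',np.degrees(Ro.from_matrix(R.T@T).as_rotvec()).round(1))
    return R
E
python3 - <<'E'
from h import *
R=to([600,100,340],0.0);to([600,100,340],np.pi)
print(R.round(2))
E
```

```text
t 0.15 pos [236.8 631.6 195.6] jig [-638.9  678.6] F [ 0.2 -0.5 -0.2]
tool shift cm [-52.67 -37.04 -14.38]
turn tool deg [-0.1  0.1 94.4]
t 0.15 pos [236.8 631.6 195.6] jig [-638.9  678.6] F [ 0.2 -0.5 -0.2]
tool shift cm [-52.67 -37.04 -14.38]
turn tool deg [ -0.1  -0.1 -85.6]
[[-0.94  0.35 -0.  ]
 [ 0.35  0.94 -0.  ]
 [-0.   -0.   -1.  ]]
```

Emit:
play_rows(motion=[{"tz":-3.6,"hand":0},{"tz":-3.6},{"tz":-3.6},{"tz":-3.6},{"wz":7},{"wz":7},{"wz":7},{"wz":7},{"wz":7},{"wz":7}], force=60)

```text
invalid input at $.motion[0]: expected keys wx, wy, wz, tx, ty, tz, hand
```

```bash
python3 -c "
from h import *
to([600,100,340],0.0)"
```

```text
t 0.15 pos [236.8 631.6 195.6] jig [-638.9  678.6] F [ 0.2 -0.5 -0.2]
tool shift cm [-52.67 -37.04 -14.38]
turn tool deg [-0.1  0.1 94.4]
```

All keys are needed in each row.

Emit:
play_rows(motion=[{"wx":0,"wy":0,"wz":0,"tx":0,"ty":0,"tz":-3.6,"hand":0},{"wx":0,"wy":0,"wz":0,"tx":0,"ty":0,"tz":-3.6,"hand":0},{"wx":0,"wy":0,"wz":0,"tx":0,"ty":0,"tz":-3.6,"hand":0},{"wx":0,"wy":0,"wz":0,"tx":0,"ty":0,"tz":-3.6,"hand":0},{"wx":0,"wy":0,"wz":7,"tx":0,"ty":0,"tz":0,"hand":0},{"wx":0,"wy":0,"wz":7,"tx":0,"ty":0,"tz":0,"hand":0},{"wx":0,"wy":0,"wz":7,"tx":0,"ty":0,"tz":0,"hand":0},{"wx":0,"wy":0,"wz":7,"tx":0,"ty":0,"tz":0,"hand":0},{"wx":0,"wy":0,"wz":7,"tx":0,"ty":0,"tz":0,"hand":0},{"wx":0,"wy":0,"wz":7,"tx":0,"ty":0,"tz":0,"hand":0}], force=60)

```text
t: 0.98
position: [236.4, 629.6, 342.0]
tool_rot: [1.656, 2.668, -0.017]
contact_force: [0.2, 0.1, 0.2]
gripper_width: 0.0
```

```bash
python3 -c "
from h import *
to([600,100,340],0.0)"
```

```text
t 0.98 pos [236.4 629.6 342. ] jig [-638.4  676.6] F [0.2 0.1 0.2]
tool shift cm [-63.59   9.08   0.6 ]
turn tool deg [-0.3  0.6 51.3]
```

Emit:
play_rows(motion=[{"wx":0,"wy":0,"wz":0,"tx":-4,"ty":0.57,"tz":0,"hand":0},{"wx":0,"wy":0,"wz":0,"tx":-4,"ty":0.57,"tz":0,"hand":0},{"wx":0,"wy":0,"wz":0,"tx":-4,"ty":0.57,"tz":0,"hand":0},{"wx":0,"wy":0,"wz":0,"tx":-4,"ty":0.57,"tz":0,"hand":0},{"wx":0,"wy":0,"wz":0,"tx":-4,"ty":0.57,"tz":0,"hand":0},{"wx":0,"wy":0,"wz":0,"tx":-4,"ty":0.57,"tz":0,"hand":0},{"wx":0,"wy":0,"wz":0,"tx":-4,"ty":0.57,"tz":0,"hand":0},{"wx":0,"wy":0,"wz":0,"tx":-4,"ty":0.57,"tz":0,"hand":0},{"wx":0,"wy":0,"wz":0,"tx":-4,"ty":0.57,"tz":0,"hand":0},{"wx":0,"wy":0,"wz":0,"tx":-4,"ty":0.57,"tz":0,"hand":0}])

```text
t: 1.82
position: [462.0, 294.2, 337.1]
tool_rot: [-1.628, -2.682, 0.029]
contact_force: [0.3, 1.5, -0.1]
gripper_width: 0.1
```

```bash
python3 -c "
from h import *
to([600,100,340],0.0)"
```

```text
t 1.82 pos [462.  294.2 337.1] jig [-292.2  467.9] F [ 0.3  1.5 -0.1]
tool shift cm [-23.6    3.28  -0.21]
turn tool deg [-0.8  0.8 52.5]
```

Emit:
play_rows(motion=[{"wx":0,"wy":0,"wz":0,"tx":-4,"ty":0.57,"tz":0,"hand":0},{"wx":0,"wy":0,"wz":0,"tx":-4,"ty":0.57,"tz":0,"hand":0},{"wx":0,"wy":0,"wz":0,"tx":-4,"ty":0.57,"tz":0,"hand":0},{"wx":0,"wy":0,"wz":0,"tx":-4,"ty":0.57,"tz":0,"hand":0},{"wx":0,"wy":0,"wz":0,"tx":-4,"ty":0.57,"tz":0,"hand":0},{"wx":0,"wy":0,"wz":0,"tx":-4,"ty":0.57,"tz":0,"hand":0},{"wx":0,"wy":0,"wz":7.1,"tx":0,"ty":0,"tz":0,"hand":0},{"wx":0,"wy":0,"wz":7.1,"tx":0,"ty":0,"tz":0,"hand":0},{"wx":0,"wy":0,"wz":7.1,"tx":0,"ty":0,"tz":0,"hand":0},{"wx":0,"wy":0,"wz":7.1,"tx":0,"ty":0,"tz":0,"hand":0}])

```text
t: 2.65
position: [608.6, 72.3, 335.7]
tool_rot: [2.247, 2.19, -0.039]
contact_force: [-0.7, 0.0, 0.5]
gripper_width: 0.4
```

```bash
python3 -c "
from h import *
to([*J(0,-125),250],0.0)"
```

```text
t 2.65 pos [608.6  72.3 335.7] jig [-65.6 328.8] F [-0.7  0.   0.5]
tool shift cm [-44.04 -11.97   9.62]
turn tool deg [-0.6  1.3 23.5]
```

Emit:
play_rows(motion=[{"wx":0,"wy":0,"wz":7.1,"tx":0,"ty":0,"tz":0,"hand":0},{"wx":0,"wy":0,"wz":7.1,"tx":0,"ty":0,"tz":0,"hand":0},{"wx":0,"wy":0,"wz":7.1,"tx":0,"ty":0,"tz":0,"hand":0},{"wx":-0.6,"wy":1.3,"wz":2.2,"tx":0,"ty":0,"tz":0,"hand":0},{"wx":0,"wy":0,"wz":0,"tx":-4,"ty":0.6,"tz":0,"hand":0},{"wx":0,"wy":0,"wz":0,"tx":-4,"ty":0.6,"tz":0,"hand":0},{"wx":0,"wy":0,"wz":0,"tx":-4,"ty":0.6,"tz":0,"hand":0},{"wx":0,"wy":0,"wz":0,"tx":-4,"ty":0.6,"tz":0,"hand":0},{"wx":0,"wy":0,"wz":0,"tx":-4,"ty":0.6,"tz":0,"hand":0},{"wx":0,"wy":0,"wz":0,"tx":-4,"ty":0.6,"tz":0,"hand":0}])

```text
t: 3.48
position: [539.0, -154.6, 329.9]
tool_rot: [-2.632, -1.712, 0.004]
contact_force: [0.9, -0.9, 0.9]
gripper_width: 0.2
```

```bash
python3 -c "
from h import *
to([*J(0,-125),250],0.0)"
```

```text
t 3.48 pos [ 539.  -154.6  329.9] jig [-32.8  93.7] F [ 0.9 -0.9  0.9]
tool shift cm [-21.92   2.89   8.  ]
turn tool deg [-0.2  0.1  1.1]
```

Emit:
play_rows(motion=[{"wx":0,"wy":0,"wz":1,"tx":-4,"ty":0.6,"tz":0,"hand":0},{"wx":0,"wy":0,"wz":0,"tx":-4,"ty":0.6,"tz":0,"hand":0},{"wx":0,"wy":0,"wz":0,"tx":-4,"ty":0.6,"tz":0,"hand":0},{"wx":0,"wy":0,"wz":0,"tx":-4,"ty":0.6,"tz":1,"hand":0},{"wx":0,"wy":0,"wz":0,"tx":-4,"ty":0.6,"tz":3,"hand":0},{"wx":0,"wy":0,"wz":0,"tx":-2,"ty":0.4,"tz":3,"hand":0},{"wx":0,"wy":0,"wz":0,"tx":0,"ty":0,"tz":0,"hand":0}])

```text
t: 4.07
position: [470.3, -376.6, 265.4]
tool_rot: [2.656, 1.671, -0.004]
contact_force: [-1.2, 0.7, -1.3]
gripper_width: -0.1
```

```bash
python3 -c "
from h import *
to([*J(0,-115),90],0.0)
snap('wrist','w1.png');snap('scene','s1.png')
s=arm.observe()['position'];c=calibration('wrist')
for n,p in {'rl':(-56,-84.5,48),'rr':(56,-84.5,48),'fl':(-56,15.5,48),'fr':(56,15.5,48)}.items(): print(n,np.round(proj(c,[*J(*p[:2]),p[2]]),1))
"
```

```text
t 4.07 pos [ 470.3 -376.6  265.4] jig [  -1.2 -136.5] F [-1.2  0.7 -1.3]
tool shift cm [ 2.22  0.06 17.53]
turn tool deg [ 0.1  0.2 -0.7]
rl [273.4 130.4]
rr [361.5 129.8]
fl [269.   42.9]
fr [364.4  42.5]
```

View pics/w1.png

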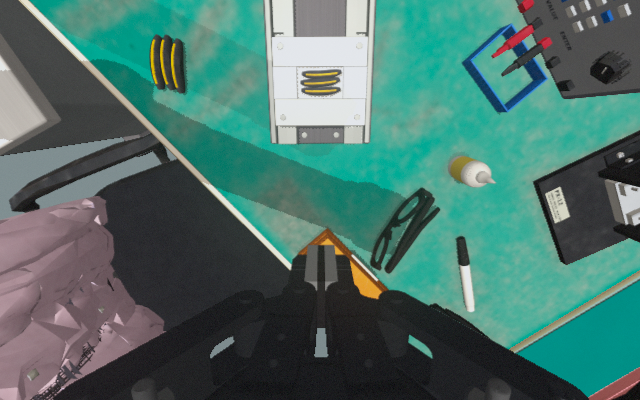

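View pics/s1.png

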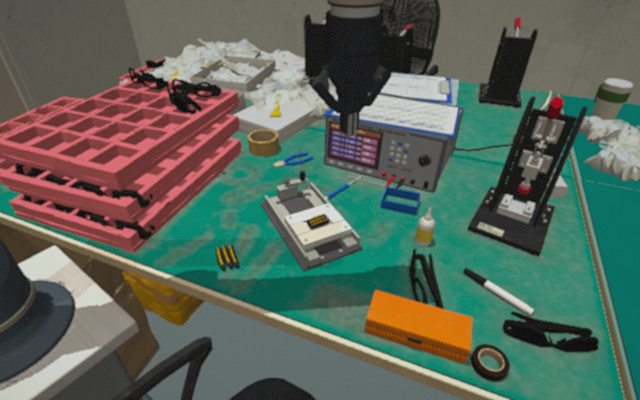

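Emit:
play_rows(motion=[{"wx":0,"wy":0,"wz":0,"tx":0.5,"ty":0.2,"tz":4,"hand":0},{"wx":0,"wy":0,"wz":0,"tx":0.5,"ty":0.1,"tz":4,"hand":0},{"wx":0,"wy":0,"wz":0,"tx":0.5,"ty":0,"tz":4,"hand":0},{"wx":0,"wy":0,"wz":-0.7,"tx":0.5,"ty":0,"tz":3,"hand":0},{"wx":0,"wy":0,"wz":0,"tx":0,"ty":0,"tz":0,"hand":0}])

```text
t: 4.58
position: [500.7, -354.5, 124.4]
tool_rot: [2.613, 1.701, 0.028]
contact_force: [0.1, 1.3, -0.8]
gripper_width: 0.2
```

```bash
python3 -c "
from h import *
to([*J(0,-115),38],0.0)
im=snap('wrist','w2.png');snap('scene','s2.png');top=snap('top','t2.png')
c=calibration('wrist')
for n,p in {'rl':(-56,-84.5,48),'rr':(56,-84.5,48),'fl':(-56,15.5,48),'fr':(56,15.5,48)}.items(): print(n,np.round(proj(c,[*J(*p[:2]),p[2]]),1))
"
```

```text
t 4.58 pos [ 500.7 -354.5  124.4] jig [  17.  -103.6] F [ 0.1  1.3 -0.8]
tool shift cm [-1.13 -1.97  8.58]
turn tool deg [ 1.7 -0.1  1.1]
rl [226.5 170.8]
rr [356.9 171.9]
fl [216.6  40.4]
fr [363.7  44.5]
```

View pics/w2.png

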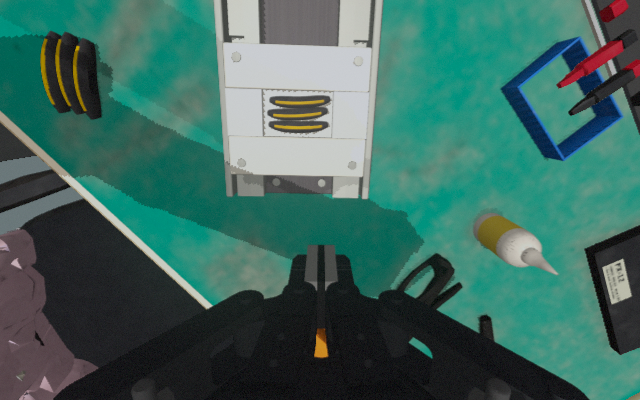

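View pics/s2.png

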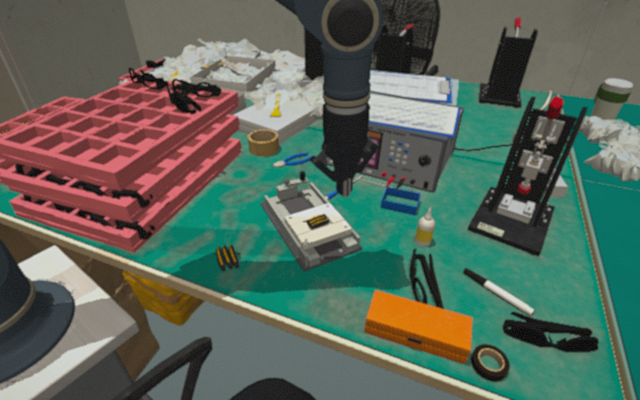

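```bash
python3 -c "
import cv2
a=cv2.imread('pics/w2.png')[0:210,200:400]; cv2.imwrite('pics/w2z.png',cv2.resize(a,None,fx=2.8,fy=2.8,interpolation=cv2.INTER_CUBIC))
from h import *
print(calibration('wrist')['T'], arm.observe()['position'])
to([*J(0,-115),38],0.0)
"
```

```text
[[ 9.12691339e-01  3.99559757e-01  8.57118457e-02  5.27549794e+02]
 [-4.06583194e-01  8.66810739e-01  2.88668059e-01 -2.87159064e+02]
 [ 4.10441911e-02 -2.98313833e-01  9.53584937e-01  3.08455440e+02]
 [ 0.00000000e+00  0.00000000e+00  0.00000000e+00  1.00000000e+00]] [ 502.70169214 -360.18088474  131.23180539]
t 4.73 pos [ 502.7 -360.2  131.2] jig [  21.2 -107.9] F [ 0.5 -0.5  0.7]
tool shift cm [-0.66 -2.51  9.23]
turn tool deg [2.4 0.1 0.9]
```

View pics/w2z.png

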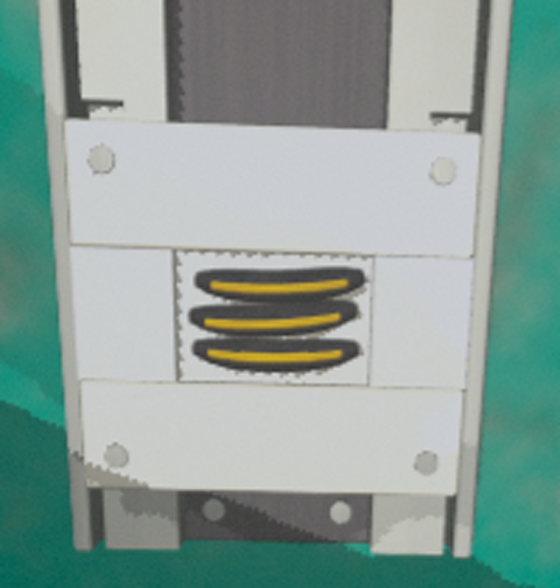

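Emit:
play_rows(motion=[{"wx":0.6,"wy":0,"wz":0.2,"tx":-0.3,"ty":-0.6,"tz":0.5,"hand":0},{"wx":0.6,"wy":0,"wz":0.2,"tx":-0.3,"ty":-0.6,"tz":1,"hand":0},{"wx":0.6,"wy":0,"wz":0.2,"tx":0,"ty":-0.6,"tz":1,"hand":0},{"wx":0.6,"wy":0,"wz":0.2,"tx":0,"ty":-0.6,"tz":0.5,"hand":0},{"wx":0,"wy":0,"wz":0,"tx":0,"ty":0,"tz":0,"hand":0},{"wx":0,"wy":0,"wz":0,"tx":0,"ty":0,"tz":0,"hand":0}])

```text
t: 5.23
position: [480.7, -360.5, 107.3]
tool_rot: [2.641, 1.681, 0.006]
contact_force: [-0.3, 0.4, 0.6]
gripper_width: -0.3
```

```bash
python3 -c "
from h import *
to([*J(0,-115),38],0.0)
c=calibration('wrist')
im=snap('wrist','w3.png')
to([*J(0,-115),38],0.0)
for n,p in {'rl':(-56,-84.5,48),'rr':(56,-84.5,48),'fl':(-56,15.5,48),'fr':(56,15.5,48)}.items(): print(n,np.round(proj(c,[*J(*p[:2]),p[2]]),1))
a=cv2.imread('pics/w3.png')[0:210,200:420]; cv2.imwrite('pics/w3z.png',cv2.resize(a,None,fx=2.8,fy=2.8,interpolation=cv2.INTER_CUBIC))
"
```

```text
t 5.23 pos [ 480.7 -360.5  107.3] jig [   1.4 -117.6] F [-0.3  0.4  0.6]
tool shift cm [ 0.27 -0.21  6.93]
turn tool deg [ 0.6  0.1 -0. ]
t 5.28 pos [ 480.5 -360.5  107.3] jig [   1.3 -117.6] F [0.5 0.2 0. ]
tool shift cm [ 0.28 -0.2   6.93]
turn tool deg [ 0.6  0.1 -0.1]
rl [245.8 165.6]
rr [389.3 165.3]
fl [235.   20.2]
fr [399.1  20.6]
```

View pics/w3z.png

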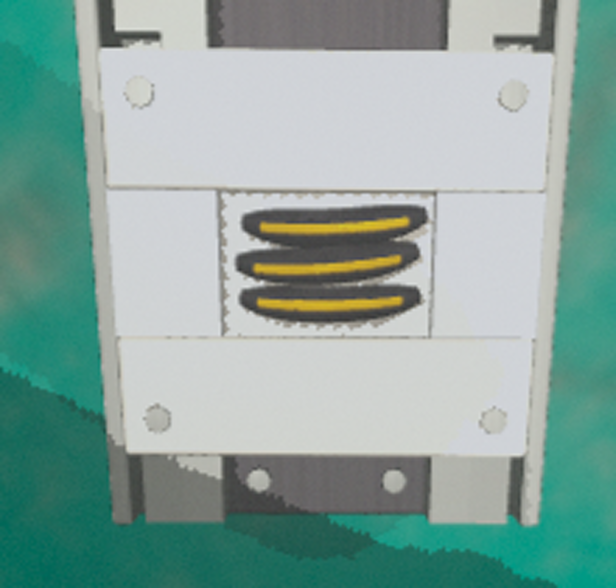

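Emit:
play_rows(motion=[{"wx":0.3,"wy":0,"wz":0,"tx":0,"ty":-0.1,"tz":1.5,"hand":0},{"wx":0.3,"wy":0,"wz":0,"tx":0,"ty":-0.1,"tz":1.5,"hand":0},{"wx":0,"wy":0,"wz":0,"tx":0,"ty":0,"tz":1.5,"hand":0},{"wx":0,"wy":0,"wz":0,"tx":0,"ty":0,"tz":1.2,"hand":0},{"wx":0,"wy":0,"wz":0,"tx":0,"ty":0,"tz":0.6,"hand":0},{"wx":0,"wy":0,"wz":0,"tx":0,"ty":0,"tz":0,"hand":0}])

```text
t: 5.78
position: [479.2, -359.5, 37.7]
tool_rot: [-2.65, -1.688, 0.004]
contact_force: [-0.1, -0.2, 0.3]
gripper_width: 0.0
```

```bash
python3 -c "
from h import *
to([*J(0,-93),38],0.0)
"
```

```text
t 5.78 pos [ 479.2 -359.5   37.7] jig [  -0.4 -117.2] F [-0.1 -0.2  0.3]
tool shift cm [ 2.42  0.04 -0.04]
turn tool deg [-0.1  0.1 -0. ]
```

Emit:
play_rows(motion=[{"wx":0,"wy":0,"wz":0,"tx":0.5,"ty":0,"tz":0,"hand":0},{"wx":0,"wy":0,"wz":0,"tx":0.5,"ty":0,"tz":0,"hand":0},{"wx":0,"wy":0,"wz":0,"tx":0.5,"ty":0,"tz":0,"hand":0},{"wx":0,"wy":0,"wz":0,"tx":0.4,"ty":0,"tz":0,"hand":0},{"wx":0,"wy":0,"wz":0,"tx":0.3,"ty":0,"tz":0,"hand":0},{"wx":0,"wy":0,"wz":0,"tx":0.3,"ty":0,"tz":0,"hand":0},{"wx":0,"wy":0,"wz":0,"tx":0.3,"ty":0,"tz":0,"hand":0},{"wx":0,"wy":0,"wz":0,"tx":0.3,"ty":0,"tz":0,"hand":0},{"wx":0,"wy":0,"wz":0,"tx":0.3,"ty":0,"tz":0,"hand":0}])

```text
t: 6.53
position: [496.7, -326.2, 39.5]
tool_rot: [2.646, 1.687, -0.0]
contact_force: [-0.7, 0.8, -0.4]
gripper_width: -0.1
```

```bash
python3 -c "
from h import *
to([*J(0,-6),38],0.0)
"
```

```text
t 6.53 pos [ 496.7 -326.2   39.5] jig [  1.4 -79.7] F [-0.7  0.8 -0.4]
tool shift cm [ 7.37 -0.14  0.13]
turn tool deg [0.2 0.1 0. ]
```

```bash
python3 -c "
from h import *
im=snap('wrist','w4.png')
to([*J(0,-6),38],0.0)
"
```

```text
t 6.58 pos [ 497.2 -325.4   39.3] jig [  1.5 -78.7] F [ 0.7 -0.1  0.6]
tool shift cm [ 7.27 -0.14  0.12]
turn tool deg [0.1 0.1 0.1]
```

View pics/w4.png

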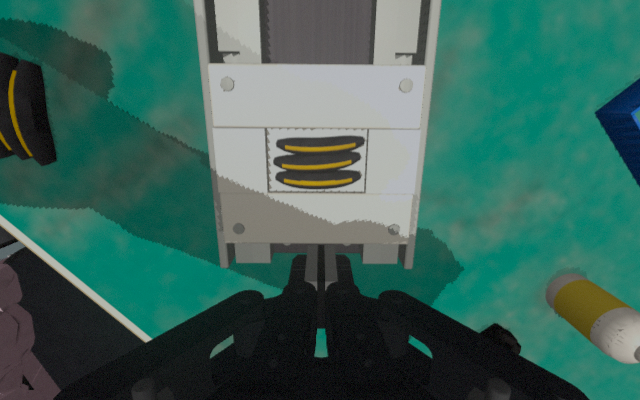

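```bash
python3 -c "
from h import *
c=calibration('wrist')
for p in [(226,242),(415,244),(208,65),(425,65)]: print(np.round(inJ(onz(c,*p,48)),1))
"
```

```text
[-55.2 -79.6]
[ 58.7 -80.8]
[-55.5  18.2]
[54.4 18.5]
```

Emit:
play_rows(motion=[{"wx":0,"wy":0,"wz":0,"tx":0.4,"ty":-0.05,"tz":0.05,"hand":0},{"wx":0,"wy":0,"wz":0,"tx":0.4,"ty":-0.05,"tz":0.05,"hand":0},{"wx":0,"wy":0,"wz":0,"tx":0.4,"ty":0,"tz":0,"hand":0},{"wx":0,"wy":0,"wz":0,"tx":0.4,"ty":0,"tz":0,"hand":0},{"wx":0,"wy":0,"wz":0,"tx":0.4,"ty":0,"tz":0,"hand":0}])

```text
t: 7.0
position: [504.7, -305.9, 38.3]
tool_rot: [2.647, 1.686, -0.0]
contact_force: [0.2, 0.8, -1.1]
gripper_width: 0.3
```

```bash
python3 -c "
from h import *
to([*J(0,-6),38],0.0)
im=snap('wrist','w5.png')
"
```

```text
t 7.0 pos [ 504.7 -305.9   38.3] jig [  0.1 -57.9] F [ 0.2  0.8 -1.1]
tool shift cm [ 5.19 -0.01  0.02]
turn tool deg [ 0.1  0.1 -0. ]
```

View pics/w5.png

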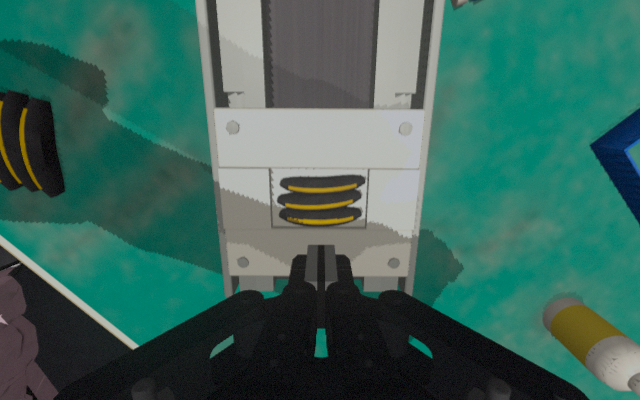

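```bash
python3 -c "
from h import *
s=arm.observe();c=calibration('wrist')
print(s['position'],s['contact_force'],proj(c,s['position']))
im=snap('scene','s5.png');print(proj(calibration('scene'),s['position']))
a=cv2.imread('pics/s5.png')[130:270,240:380]; cv2.imwrite('pics/s5z.png',cv2.resize(a,None,fx=4.2,fy=4.2,interpolation=cv2.INTER_CUBIC))
"
```

```text
[ 505.34169978 -304.78668056   38.11855025] [0.29406883 1.22892861 0.67802187] (np.float64(320.2460170790867), np.float64(235.02559720180008))
(np.float64(323.5715086366767), np.float64(230.78775242430345))
```

View pics/s5z.png

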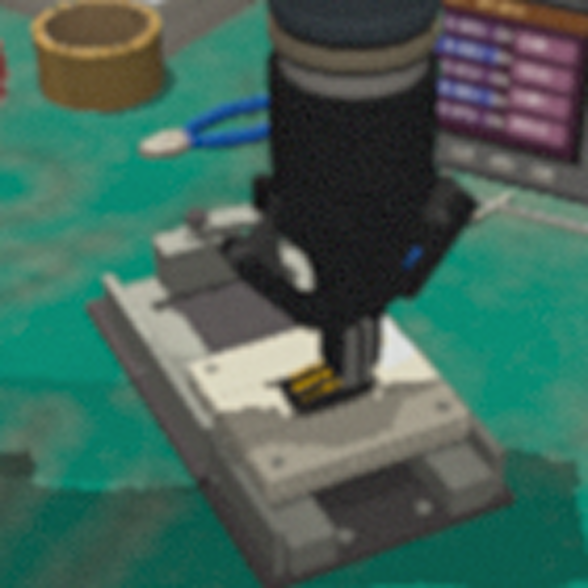

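```bash
python3 -c "
from h import *
s=arm.observe();c=calibration('wrist');sc=calibration('scene')
for z in (38,43,48,53,58,63):
  for dx in (-11,0,11):
    p=np.array([*(s['position'][:2]+dx*yh),z]); print(z,dx,np.round(proj(c,p),1),np.round(proj(sc,p),1))
a=cv2.imread('pics/w5.png')[200:320,240:400]; cv2.imwrite('pics/w5z.png',cv2.resize(a,None,fx=5,fy=5,interpolation=cv2.INTER_CUBIC))
a=cv2.imread('pics/s5.png')[190:240,290:360]; cv2.imwrite('pics/s5zz.png',cv2.resize(a,None,fx=10,fy=10,interpolation=cv2.INTER_CUBIC))
"
```

```text
38 -11 [320.2 250.7] [326.2 234.1]
38 0 [320.3 234.9] [323.7 231. ]
38 11 [320.3 218.4] [321.3 227.9]
43 -11 [320.2 254.3] [326.2 232.3]
43 0 [320.3 238.1] [323.7 229.2]
43 11 [320.3 221.3] [321.3 226.1]
48 -11 [320.2 258.1] [326.3 230.5]
48 0 [320.3 241.5] [323.8 227.4]
48 11 [320.3 224.4] [321.3 224.3]
53 -11 [320.2 262.1] [326.3 228.6]
53 0 [320.3 245.2] [323.8 225.6]
53 11 [320.3 227.6] [321.3 222.5]
58 -11 [320.3 266.3] [326.3 226.8]
58 0 [320.3 249. ] [323.8 223.7]
58 11 [320.3 231. ] [321.3 220.7]
63 -11 [320.3 270.7] [326.4 225. ]
63 0 [320.3 253. ] [323.8 221.9]
63 11 [320.3 234.5] [321.4 218.9]
```

View pics/w5z.png

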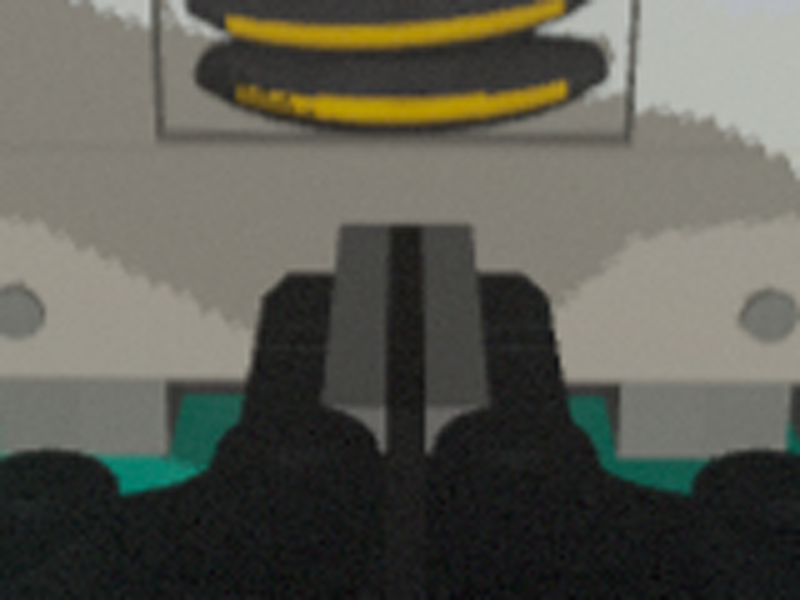

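View pics/s5zz.png

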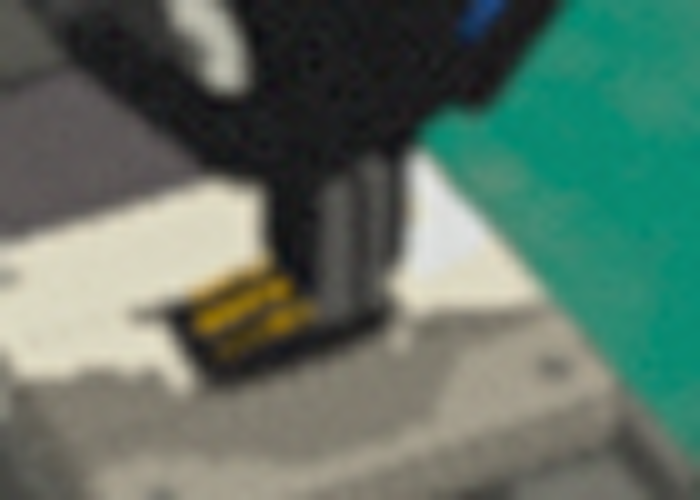

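Emit:
play_rows(motion=[{"wx":0,"wy":0,"wz":0,"tx":-1,"ty":0,"tz":-0.3,"hand":0},{"wx":0,"wy":0,"wz":0,"tx":-1,"ty":0,"tz":0,"hand":0},{"wx":0,"wy":0,"wz":0,"tx":-1,"ty":0,"tz":0,"hand":0},{"wx":0,"wy":0,"wz":0,"tx":-1,"ty":0,"tz":0,"hand":0},{"wx":0,"wy":0,"wz":0,"tx":-1,"ty":0,"tz":0,"hand":0},{"wx":0,"wy":0,"wz":0,"tx":-1,"ty":0,"tz":0,"hand":0},{"wx":0,"wy":0,"wz":0,"tx":-0.5,"ty":0,"tz":0,"hand":0},{"wx":0,"wy":0,"wz":0,"tx":0,"ty":0,"tz":0,"hand":0},{"wx":0,"wy":0,"wz":0,"tx":0,"ty":0,"tz":0,"hand":0}])

```text
t: 7.85
position: [472.0, -375.0, 42.2]
tool_rot: [2.65, 1.678, -0.003]
contact_force: [0.2, -0.1, -0.5]
gripper_width: 0.1
```

```bash
python3 -c "
from h import *
to([*J(0,-122),2],0.0)
sc=calibration('scene');s=arm.observe();c=calibration('wrist')
for z in (40,60,70,75,80):
  for dx in (-10,10):
    p=np.array([*(s['position'][:2]+dx*yh),z]); print(z,dx,np.round(proj(c,p),1),np.round(proj(sc,p),1))
snap('wrist','w6.png')
snap('scene','s6.png')
a=cv2.imread('pics/s6.png')[150:290,260:400]; cv2.imwrite('pics/s6z.png',cv2.resize(a,None,fx=4,fy=4,interpolation=cv2.INTER_CUBIC))
"
```

```text
t 7.85 pos [ 472.  -375.    42.2] jig [  -0.3 -134.3] F [ 0.2 -0.1 -0.5]
tool shift cm [1.25 0.01 4.01]
turn tool deg [ 0.2  0.2 -0.3]
40 -10 [320.4 247.9] [344.6 256.8]
40 10 [320.2 218.8] [339.5 250.4]
60 -10 [320.4 263.1] [345.1 249.4]
60 10 [320.3 231.3] [339.8 243. ]
70 -10 [320.5 272. ] [345.3 245.6]
70 10 [320.3 238.7] [340.  239.2]
75 -10 [320.5 276.8] [345.4 243.7]
75 10 [320.3 242.7] [340.1 237.3]
80 -10 [320.5 282. ] [345.6 241.7]
80 10 [320.4 247. ] [340.2 235.3]
```

View pics/w6.png

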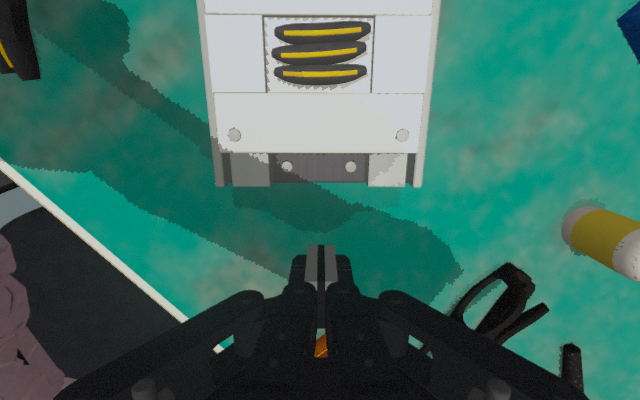

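View pics/s6z.png

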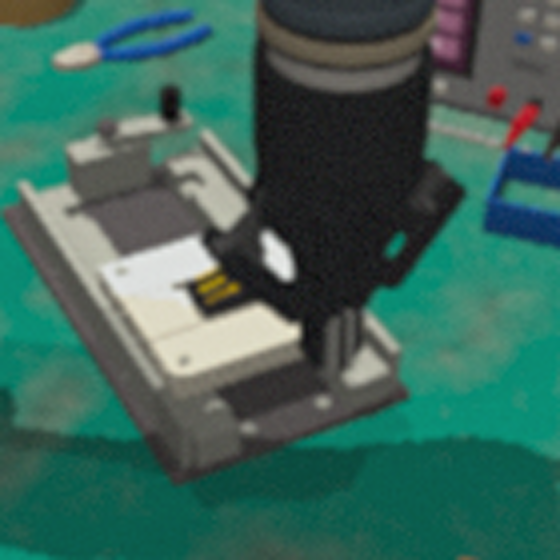

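Emit:
play_rows(motion=[{"wx":0.2,"wy":0.2,"wz":-0.3,"tx":0,"ty":0,"tz":0.8,"hand":0},{"wx":0,"wy":0,"wz":0,"tx":0,"ty":0,"tz":0.8,"hand":0},{"wx":0,"wy":0,"wz":0,"tx":0.3,"ty":0,"tz":0.8,"hand":0},{"wx":0,"wy":0,"wz":0,"tx":0.3,"ty":0,"tz":0.8,"hand":0},{"wx":0,"wy":0,"wz":0,"tx":0.3,"ty":0,"tz":0.5,"hand":0},{"wx":0,"wy":0,"wz":0,"tx":0.3,"ty":0,"tz":0,"hand":0},{"wx":0,"wy":0,"wz":0,"tx":0,"ty":0,"tz":0,"hand":0}])

```text
t: 8.53
position: [479.3, -358.0, -0.8]
tool_rot: [-2.639, -1.695, 0.0]
contact_force: [0.8, -0.5, 0.2]
gripper_width: -0.0
```

```bash
python3 -c "
from h import *
to([*J(0,-90),0],0.0)
snap('wrist','w7.png')
snap('scene','s7.png')
a=cv2.imread('pics/s7.png')[150:290,260:400]; cv2.imwrite('pics/s7z.png',cv2.resize(a,None,fx=4,fy=4,interpolation=cv2.INTER_CUBIC))
"
```

```text
t 8.53 pos [ 479.3 -358.    -0.8] jig [  -0.9 -115.8] F [ 0.8 -0.5  0.2]
tool shift cm [ 2.58  0.11 -0.07]
turn tool deg [-0.2 -0.1  0.4]
```

View pics/w7.png

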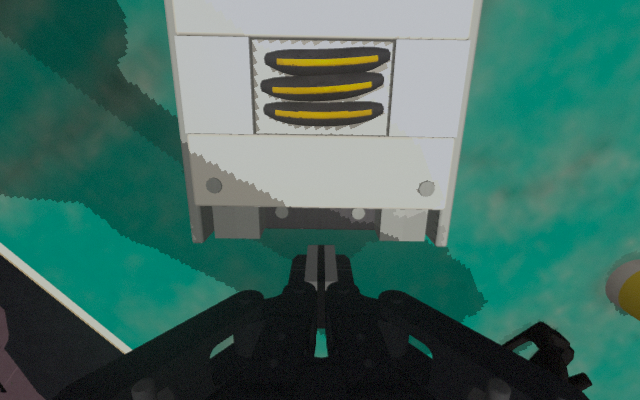

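View pics/s7z.png

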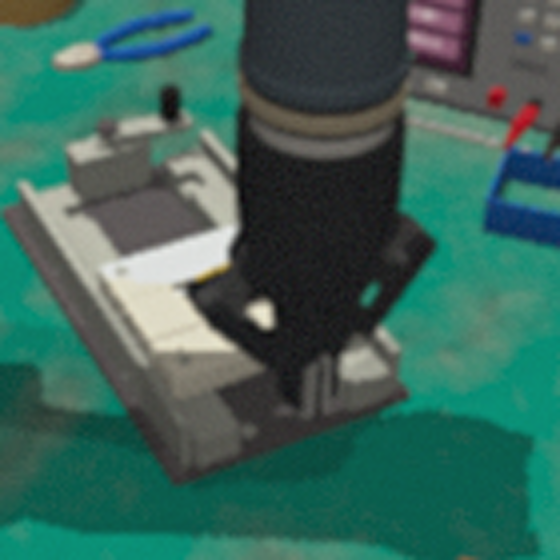

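Emit:
play_rows(motion=[{"wx":0,"wy":0,"wz":0,"tx":0.4,"ty":0.05,"tz":0,"hand":0},{"wx":0,"wy":0,"wz":0,"tx":0.4,"ty":0.05,"tz":0,"hand":0},{"wx":0,"wy":0,"wz":0,"tx":0.4,"ty":0,"tz":0,"hand":0},{"wx":0,"wy":0,"wz":0,"tx":0.4,"ty":0,"tz":0,"hand":0},{"wx":0,"wy":0,"wz":0,"tx":0.4,"ty":0,"tz":0,"hand":0},{"wx":0,"wy":0,"wz":0,"tx":0.4,"ty":0,"tz":0,"hand":0},{"wx":0,"wy":0,"wz":0,"tx":0.4,"ty":0,"tz":0,"hand":0},{"wx":0,"wy":0,"wz":0,"tx":0.4,"ty":0,"tz":0,"hand":0}])

```text
t: 9.3
position: [494.7, -330.8, 1.8]
tool_rot: [2.644, 1.693, -0.001]
contact_force: [-0.2, -1.5, -1.5]
gripper_width: -0.0
```

```bash
python3 -c "
from h import *
to([*J(0,-6),0],0.0)
snap('wrist','w8.png')
to([*J(0,-6),0],0.0)
"
```

```text
t 9.3 pos [ 494.7 -330.8    1.8] jig [  1.6 -84.7] F [-0.2 -1.5 -1.5]
tool shift cm [ 7.87 -0.12  0.17]
turn tool deg [0.1 0.1 0.3]
t 9.35 pos [ 495.2 -329.8    1.8] jig [  1.6 -83.6] F [-1.3 -0.7  1. ]
tool shift cm [ 7.76 -0.11  0.17]
turn tool deg [0.1 0.1 0.3]
```

View pics/w8.png

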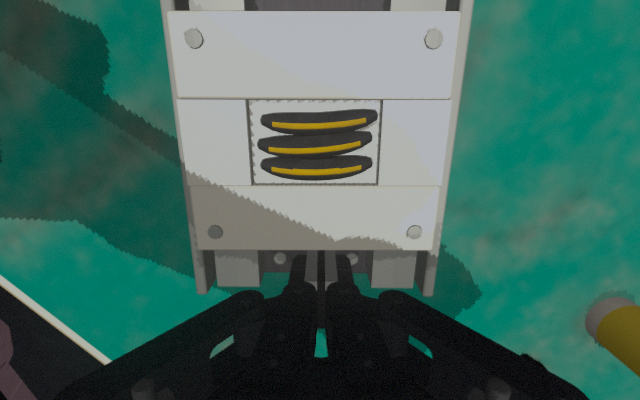

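Emit:
play_rows(motion=[{"wx":0,"wy":0,"wz":0.1,"tx":0.4,"ty":-0.05,"tz":0.05,"hand":0},{"wx":0,"wy":0,"wz":0.1,"tx":0.4,"ty":-0.05,"tz":0.05,"hand":0},{"wx":0,"wy":0,"wz":0,"tx":0.4,"ty":0,"tz":0.05,"hand":0},{"wx":0,"wy":0,"wz":0,"tx":0.4,"ty":0,"tz":0,"hand":0},{"wx":0,"wy":0,"wz":0,"tx":0.4,"ty":0,"tz":0,"hand":0},{"wx":0,"wy":0,"wz":0,"tx":0.4,"ty":0,"tz":0,"hand":0},{"wx":0,"wy":0,"wz":0,"tx":0.4,"ty":0,"tz":0,"hand":0},{"wx":0,"wy":0,"wz":0,"tx":0.3,"ty":0,"tz":0,"hand":0}])

```text
t: 10.02
position: [507.7, -303.6, 1.7]
tool_rot: [2.644, 1.681, -0.004]
contact_force: [-1.1, -3.0, 1.8]
gripper_width: -0.2
```

```bash
python3 -c "
from h import *
to([*J(0,-6),0],0.0)
snap('wrist','w9.png')
to([*J(0,-6),0],0.0)
"
```

```text
t 10.02 pos [ 507.7 -303.6    1.7] jig [  1.8 -54.5] F [-1.1 -3.   1.8]
tool shift cm [ 4.85 -0.19  0.14]
turn tool deg [ 0.3  0.4 -0.1]
t 10.07 pos [ 508.1 -302.7    1.5] jig [  1.8 -53.6] F [-1.2 -2.1  2.2]
tool shift cm [ 4.76 -0.18  0.13]
turn tool deg [ 0.3  0.3 -0. ]
```

View pics/w9.png

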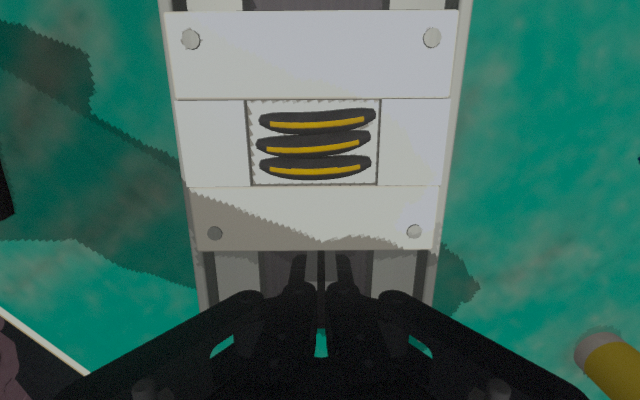

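```bash
python3 -c "
from h import *
c=calibration('wrist')
for p in [(197,250),(436,250),(164,12),(459,11)]: print(np.round(inJ(onz(c,*p,48)),1))
t=snap('top','t9.png')
a=cv2.imread('pics/t9.png')[130:250,255:395]; cv2.imwrite('pics/t9z.png',cv2.resize(a,None,fx=5,fy=5,interpolation=cv2.INTER_CUBIC)[:600])
"
```

```text
[-56.3 -40.7]
[ 56.2 -41. ]
[-56.6  57.2]
[53.6 57.7]
```

View pics/t9z.png

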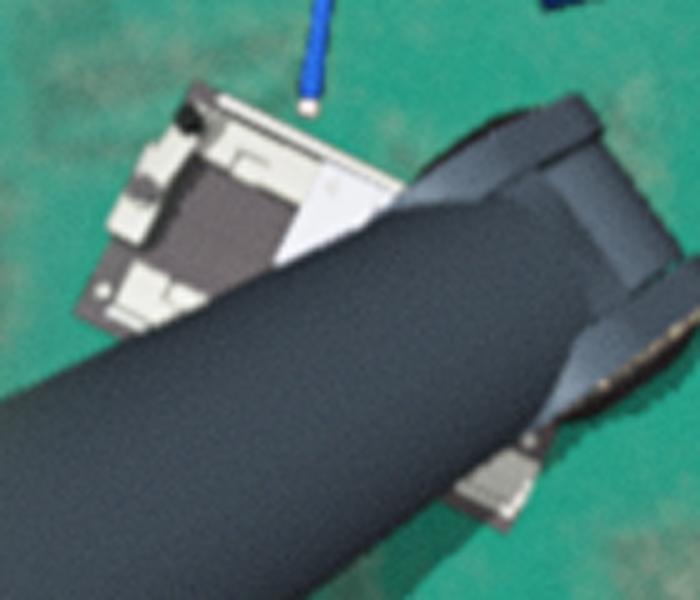

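Emit:
play_rows(motion=[{"wx":0.1,"wy":0.1,"wz":0,"tx":0.4,"ty":-0.05,"tz":0.05,"hand":0},{"wx":0.1,"wy":0.1,"wz":0,"tx":0.4,"ty":-0.05,"tz":0.05,"hand":0},{"wx":0,"wy":0,"wz":0,"tx":0.4,"ty":-0.05,"tz":0.05,"hand":0},{"wx":0,"wy":0,"wz":0,"tx":0.4,"ty":0,"tz":0,"hand":0},{"wx":0,"wy":0,"wz":0,"tx":0.4,"ty":0,"tz":0,"hand":0},{"wx":0,"wy":0,"wz":0,"tx":0.4,"ty":0,"tz":0,"hand":0},{"wx":0,"wy":0,"wz":0,"tx":0.3,"ty":0,"tz":0,"hand":0},{"wx":0,"wy":0,"wz":0,"tx":0.2,"ty":0,"tz":0,"hand":0}])

```text
t: 10.78
position: [519.6, -275.5, 0.4]
tool_rot: [2.648, 1.682, -0.003]
contact_force: [-1.7, -2.4, 1.7]
gripper_width: 0.1
```

```bash
python3 -c "
from h import *
to([*J(0,-6),0],0.0)
snap('wrist','w10.png')
to([*J(0,-6),0],0.0)
"
```

```text
t 10.78 pos [ 5.196e+02 -2.755e+02  4.000e-01] jig [  0.7 -24.1] F [-1.7 -2.4  1.7]
tool shift cm [ 1.81 -0.08  0.03]
turn tool deg [ 0.2  0.2 -0.2]
t 10.83 pos [ 5.199e+02 -2.749e+02  4.000e-01] jig [  0.7 -23.4] F [-1.  -2.8  1.8]
tool shift cm [ 1.74 -0.08  0.03]
turn tool deg [ 0.2  0.2 -0.1]
```

View pics/w10.png

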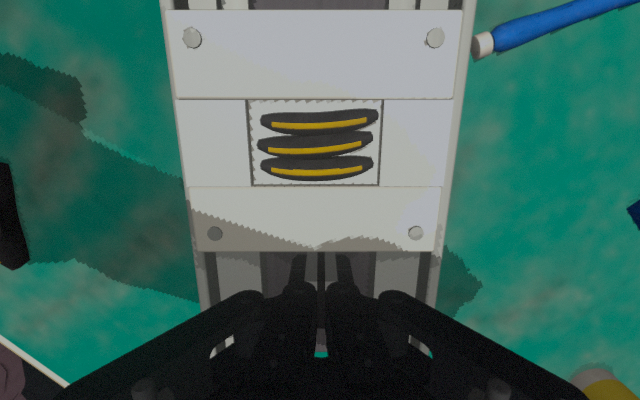

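Emit:
play_rows(motion=[{"wx":0,"wy":0,"wz":0,"tx":0.2,"ty":0,"tz":0,"hand":0},{"wx":0,"wy":0,"wz":0,"tx":0.2,"ty":0,"tz":0,"hand":0},{"wx":0,"wy":0,"wz":0,"tx":0.2,"ty":0,"tz":0,"hand":0},{"wx":0,"wy":0,"wz":0,"tx":0.2,"ty":0,"tz":0,"hand":0},{"wx":0,"wy":0,"wz":0,"tx":0.15,"ty":0,"tz":0,"hand":0},{"wx":0,"wy":0,"wz":0,"tx":0.15,"ty":0,"tz":0,"hand":0},{"wx":0,"wy":0,"wz":0,"tx":0.15,"ty":0,"tz":0,"hand":0}])

```text
t: 11.42
position: [525.3, -263.1, 0.3]
tool_rot: [2.648, 1.682, -0.003]
contact_force: [-0.9, -2.5, 2.4]
gripper_width: 0.1
```

Emit:
play_rows(motion=[{"wx":0,"wy":0,"wz":0,"tx":0.15,"ty":0,"tz":0,"hand":0},{"wx":0,"wy":0,"wz":0,"tx":0.15,"ty":0,"tz":0,"hand":0}])

```text
t: 11.58
position: [526.7, -259.4, -0.0]
tool_rot: [2.649, 1.682, -0.003]
contact_force: [-1.7, -3.1, 2.9]
gripper_width: 0.2
```

```bash
python3 -c "
from h import *
to([*J(0,-6),0],0.0)
"
```

```text
t 11.58 pos [ 526.7 -259.4   -0. ] jig [ 0.3 -6.5] F [-1.7 -3.1  2.9]
tool shift cm [ 0.05 -0.03 -0.  ]
turn tool deg [ 0.1  0.2 -0.2]
```

Emit:
play_rows(motion=[{"wx":0,"wy":0,"wz":0,"tx":0.12,"ty":0,"tz":0,"hand":0},{"wx":0,"wy":0,"wz":0,"tx":0.12,"ty":0,"tz":0,"hand":0}])

```text
t: 11.75
position: [527.8, -257.0, -0.0]
tool_rot: [2.649, 1.683, -0.003]
contact_force: [-0.7, -2.7, 1.0]
gripper_width: -0.1
```

Emit:
play_rows(motion=[{"wx":0,"wy":0,"wz":0,"tx":0.12,"ty":0,"tz":0,"hand":0},{"wx":0,"wy":0,"wz":0,"tx":0.12,"ty":0,"tz":0,"hand":0}])

```text
t: 11.92
position: [528.0, -256.4, 0.0]
tool_rot: [2.648, 1.681, -0.006]
contact_force: [-2.7, -6.7, 1.3]
gripper_width: -0.3
```

```bash
python3 -c "
from h import *
to([*J(0,-6),0],0.0)
snap('wrist','w11.png')
"
```

```text
t 11.92 pos [ 528.  -256.4    0. ] jig [ 0.2 -3.2] F [-2.7 -6.7  1.3]
tool shift cm [-0.28 -0.02  0.  ]
turn tool deg [ 0.1  0.3 -0.2]
```

View pics/w11.png

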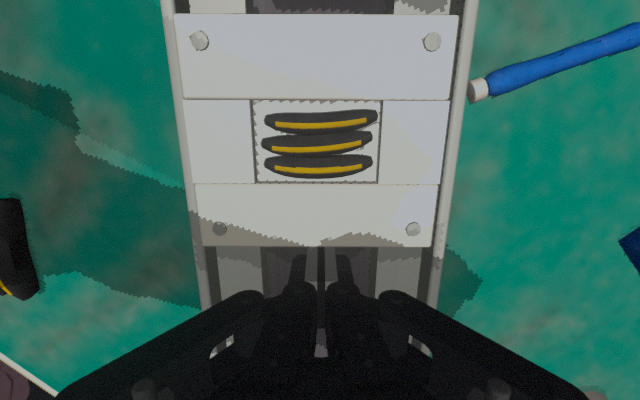

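Emit:
play_rows(motion=[{"wx":0,"wy":0,"wz":0,"tx":-0.3,"ty":0,"tz":0,"hand":0},{"wx":0,"wy":0,"wz":0,"tx":-0.6,"ty":0,"tz":0,"hand":0},{"wx":0,"wy":0,"wz":0,"tx":-0.8,"ty":0,"tz":0,"hand":0},{"wx":0,"wy":0,"wz":0,"tx":-0.3,"ty":0,"tz":0,"hand":0},{"wx":0,"wy":0,"wz":0,"tx":0,"ty":0,"tz":-1.5,"hand":0},{"wx":0,"wy":0,"wz":0,"tx":0,"ty":0,"tz":-2,"hand":0},{"wx":0,"wy":0,"wz":0,"tx":0,"ty":0,"tz":-2,"hand":0},{"wx":0,"wy":0,"wz":0,"tx":0,"ty":0,"tz":-2,"hand":0},{"wx":0,"wy":0,"wz":0,"tx":0,"ty":0,"tz":-1,"hand":0},{"wx":0,"wy":0,"wz":0,"tx":0,"ty":0,"tz":0,"hand":0}])

```text
t: 12.8
position: [517.2, -269.3, 84.4]
tool_rot: [-2.642, -1.68, 0.004]
contact_force: [-0.2, -0.4, -0.5]
gripper_width: 0.0
```

```bash
python3 -c "
from h import *
to([*J(42,158),90],0.0)
c=calibration('wrist')
snap('wrist','w12.png');snap('scene','s12.png')
for n,p in {'rl':(-56,5,42),'rr':(56,5,42),'fl':(-56,105,42),'fr':(56,105,42),'knob':(40,132,72.5)}.items(): print(n,np.round(proj(c,[*J(*p[:2]),p[2]]),1))
for n,p in {'rl':(-56,5,48),'rr':(56,5,48),'fl':(-56,105,48),'fr':(56,105,48)}.items(): print('riding',n,np.round(proj(c,[*J(*p[:2]),p[2]]),1))
to([*J(42,158),90],0.0)
a=cv2.imread('pics/s12.png')[150:290,240:380]; cv2.imwrite('pics/s12z.png',cv2.resize(a,None,fx=4,fy=4,interpolation=cv2.INTER_CUBIC))
"
```

```text
t 12.8 pos [ 517.2 -269.3   84.4] jig [ -4.1 -19.4] F [-0.2 -0.4 -0.5]
tool shift cm [17.75  4.57 -0.54]
turn tool deg [-0.6 -0.2 -0.1]
rl [250.6 181.6]
rr [402.6 181.8]
fl [240.   29.8]
fr [414.7  29.1]
knob [405.1 -43.8]
riding rl [248.7 183.5]
riding rr [404.6 183.7]
riding fl [237.5  27.4]
riding fr [417.5  26.7]
t 12.9 pos [ 516.2 -268.5   82.5] jig [ -5.3 -19.1] F [-0.3  0.1 -0.5]
tool shift cm [17.72  4.69 -0.75]
turn tool deg [-0.8 -0.2 -0.1]
```

View pics/w12.png

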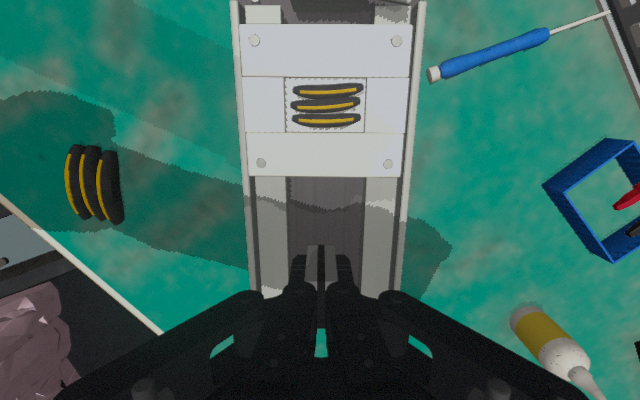

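View pics/s12z.png

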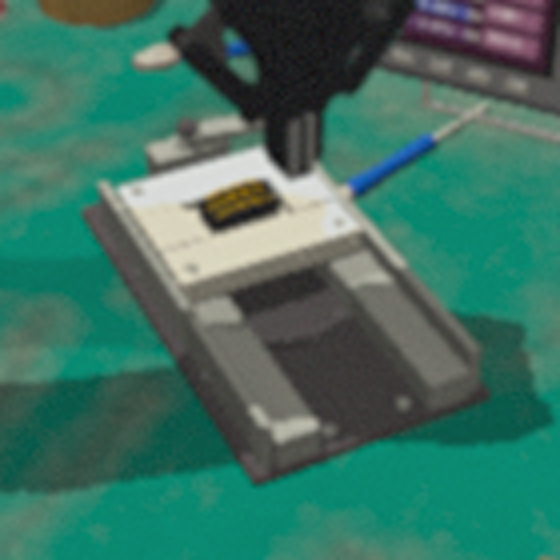

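Emit:
play_rows(motion=[{"wx":-0.3,"wy":0,"wz":0,"tx":1.5,"ty":0.5,"tz":-0.3,"hand":0},{"wx":-0.3,"wy":0,"wz":0,"tx":2,"ty":0.6,"tz":-0.3,"hand":0},{"wx":0,"wy":0,"wz":0,"tx":2,"ty":0.6,"tz":0,"hand":0},{"wx":0,"wy":0,"wz":0,"tx":2,"ty":0.6,"tz":0,"hand":0},{"wx":0,"wy":0,"wz":0,"tx":2,"ty":0.5,"tz":0,"hand":0},{"wx":0,"wy":0,"wz":0,"tx":2,"ty":0.5,"tz":0,"hand":0},{"wx":0,"wy":0,"wz":0,"tx":1,"ty":0.3,"tz":0,"hand":0},{"wx":0,"wy":0,"wz":0,"tx":0.3,"ty":0,"tz":0,"hand":0},{"wx":0,"wy":0,"wz":0,"tx":0,"ty":0,"tz":0,"hand":0}])

```text
t: 13.65
position: [598.2, -161.5, 75.5]
tool_rot: [-2.637, -1.669, 0.02]
contact_force: [-0.1, 0.1, -0.2]
gripper_width: -0.4
```

```bash
python3 -c "
from h import *
to([*J(42,158),90],0.0)
c=calibration('wrist')
snap('wrist','w13.png')
for n,p in {'knob':(40,132,72.5),'piv':(0,132,50)}.items(): print(n,np.round(proj(c,[*J(*p[:2]),p[2]]),1))
to([*J(42,158),90],0.0)
"
```

```text
t 13.65 pos [ 598.2 -161.5   75.5] jig [ 23.8 112.5] F [-0.1  0.1 -0.2]
tool shift cm [ 4.56  1.76 -1.49]
turn tool deg [-1.4 -0.  -0.3]
knob [346.5 204.1]
piv [286.6 194.1]
t 13.7 pos [ 597.8 -162.    75.5] jig [ 23.6 111.9] F [-0.1 -0.9 -0.3]
tool shift cm [ 4.62  1.77 -1.5 ]
turn tool deg [-1.4  0.  -0.4]
```

View pics/w13.png

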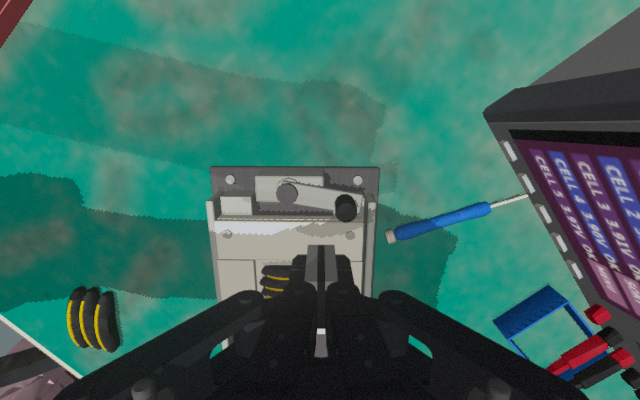

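```bash
python3 -c "
from h import *
c=calibration('wrist')
print('knob',np.round(inJ(onz(c,346,207,72.5)),1),'piv',np.round(inJ(onz(c,287,193,52)),1))
print('endplate corners',np.round(inJ(onz(c,211,168,8)),1),np.round(inJ(onz(c,380,167,8)),1))
t=calibration('top')
for p in [(290,113),(405,97),(286,90)]:
  for z in (0,120): print(p,z,onz(t,*p,z).round(0),np.round(inJ(onz(t,*p,z)),0))
"
```

```text
knob [ 39.6 129.4] piv [  0.4 132.7]
endplate corners [-67.2 141.6] [ 70.2 142.3]
(290, 113) 0 [ 743. -142.    0.] [147. 192.]
(290, 113) 120 [ 702. -152.  120.] [114. 165.]
(405, 97) 0 [ 797. -451.    0.] [326. -66.]
(405, 97) 120 [ 749. -422.  120.] [271. -60.]
(286, 90) 0 [ 807. -129.    0.] [199. 231.]
(286, 90) 120 [ 758. -141.  120.] [160. 199.]
```

Emit:
play_rows(motion=[{"wx":-0.4,"wy":0,"wz":0,"tx":0.8,"ty":0.3,"tz":-0.2,"hand":0},{"wx":-0.4,"wy":0,"wz":-0.1,"tx":1,"ty":0.4,"tz":0,"hand":0},{"wx":-0.3,"wy":0,"wz":-0.1,"tx":1,"ty":0.4,"tz":0,"hand":0},{"wx":-0.3,"wy":0,"wz":-0.1,"tx":1,"ty":0.4,"tz":0,"hand":0},{"wx":0,"wy":0,"wz":0,"tx":0.6,"ty":0.2,"tz":0,"hand":0},{"wx":0,"wy":0,"wz":0,"tx":0,"ty":0,"tz":0,"hand":0},{"wx":0,"wy":0,"wz":0,"tx":0,"ty":0,"tz":0,"hand":0}])

```text
t: 14.28
position: [633.4, -130.5, 77.7]
tool_rot: [2.653, 1.677, 0.001]
contact_force: [0.1, 0.5, -0.2]
gripper_width: -0.1
```

```bash
python3 -c "
from h import *
to([*J(42,158),24],0.0)
"
```

```text
t 14.28 pos [ 633.4 -130.5   77.7] jig [ 42.6 155.5] F [ 0.1  0.5 -0.2]
tool shift cm [ 0.26 -0.08  5.37]
turn tool deg [ 0.2  0.1 -0.4]
```

Emit:
play_rows(motion=[{"wx":0,"wy":0,"wz":-0.3,"tx":0.2,"ty":0,"tz":1,"hand":0},{"wx":0,"wy":0,"wz":0,"tx":0.1,"ty":0,"tz":1,"hand":0},{"wx":0,"wy":0,"wz":0,"tx":0,"ty":0,"tz":1,"hand":0},{"wx":0,"wy":0,"wz":0,"tx":0,"ty":0,"tz":1,"hand":0},{"wx":0,"wy":0,"wz":0,"tx":0,"ty":0,"tz":0.7,"hand":0},{"wx":0,"wy":0,"wz":0,"tx":0,"ty":0,"tz":0.2,"hand":0},{"wx":0,"wy":0,"wz":0,"tx":0,"ty":0,"tz":0,"hand":0}])

```text
t: 14.87
position: [632.5, -128.8, 21.7]
tool_rot: [2.652, 1.682, -0.005]
contact_force: [-0.3, -0.3, 0.6]
gripper_width: -0.3
```

```bash
python3 -c "
from h import *
to([*J(43.6,127.6),24],0.0)
snap('scene','s14.png');snap('wrist','w14.png');
a=cv2.imread('pics/s14.png')[130:270,240:380]; cv2.imwrite('pics/s14z.png',cv2.resize(a,None,fx=4,fy=4,interpolation=cv2.INTER_CUBIC))
"
```

```text
t 14.87 pos [ 632.5 -128.8   21.7] jig [ 41.1 156.6] F [-0.3 -0.3  0.6]
tool shift cm [-2.9   0.27 -0.22]
turn tool deg [-0.   0.2 -0.2]
```

View pics/s14z.png

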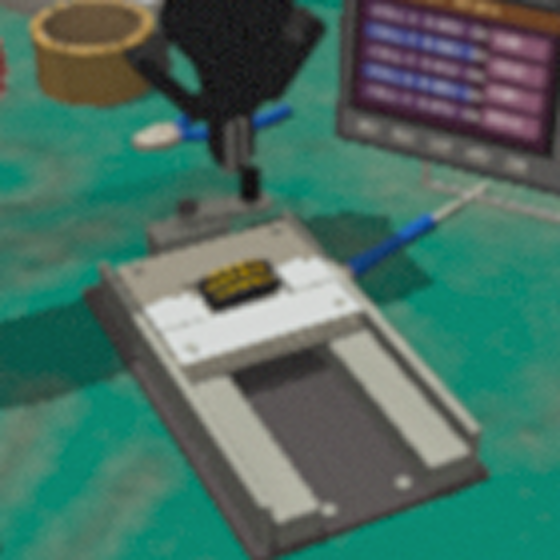

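View pics/w14.png

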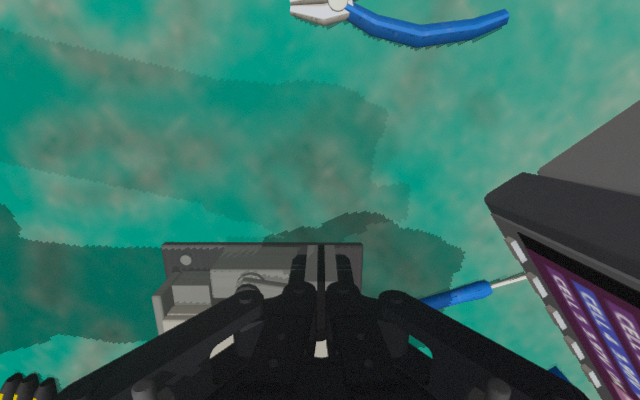

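```bash
python3 -c "
from h import *
sc=calibration('scene');s=arm.observe()
for z in (40,50,55,60,65):
    p=np.array([*(s['position'][:2]-9*yh-12*xh),z]);q=np.array([*(s['position'][:2]-9*yh+12*xh),z]); print(z,np.round(proj(sc,p),1),np.round(proj(sc,q),1))
for z in (50.5,72.5): print('knob',proj(sc,[*J(39.6,129.4),z]))
a=cv2.imread('pics/s14.png')[145:190,270:330]; cv2.imwrite('pics/s14y.png',cv2.resize(a,None,fx=11,fy=11,interpolation=cv2.INTER_CUBIC))
"
```

```text
40 [295.6 178.8] [304.2 176.4]
50 [295.5 175.5] [304.1 173.1]
55 [295.5 173.8] [304.1 171.4]
60 [295.4 172.1] [304.1 169.7]
65 [295.3 170.4] [304. 168.]
knob (np.float64(302.2831614911464), np.float64(177.8670625023014))
knob (np.float64(302.0897597310922), np.float64(170.3726251389412))
```

View pics/s14y.png

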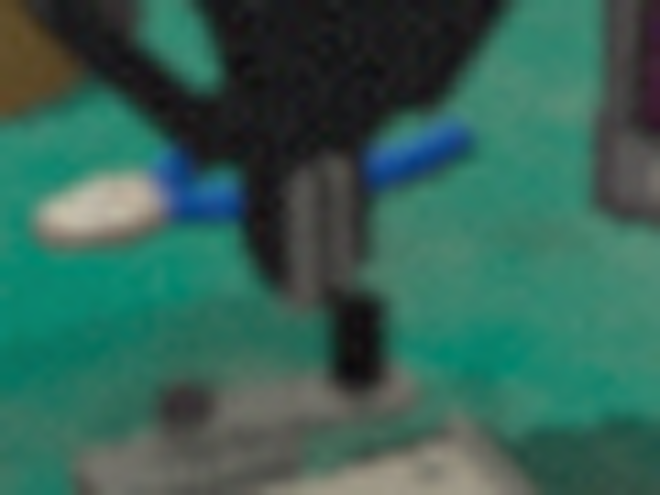

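Emit:
play_rows(motion=[{"wx":0,"wy":0,"wz":0,"tx":-0.3,"ty":0,"tz":0,"hand":0},{"wx":0,"wy":0,"wz":0,"tx":-0.3,"ty":0,"tz":0,"hand":0},{"wx":0,"wy":0,"wz":0,"tx":-0.3,"ty":0,"tz":0,"hand":0},{"wx":0,"wy":0,"wz":0,"tx":-0.3,"ty":0,"tz":0,"hand":0},{"wx":0,"wy":0,"wz":0,"tx":-0.3,"ty":0.05,"tz":0,"hand":0},{"wx":0,"wy":0,"wz":0,"tx":-0.3,"ty":0.05,"tz":0,"hand":0},{"wx":0,"wy":0,"wz":0,"tx":-0.2,"ty":0,"tz":0,"hand":0}])

```text
t: 15.55
position: [626.1, -148.0, 24.9]
tool_rot: [2.651, 1.683, 0.003]
contact_force: [-0.3, 1.8, -0.3]
gripper_width: -0.1
```

```bash
python3 -c "
from h import *
to([*J(43.6,127.6),24],0.0)
snap('scene','s15.png');snap('wrist','w15.png');
a=cv2.imread('pics/s15.png')[145:190,270:330]; cv2.imwrite('pics/s15y.png',cv2.resize(a,None,fx=11,fy=11,interpolation=cv2.INTER_CUBIC))
"
```

```text
t 15.55 pos [ 626.1 -148.    24.9] jig [ 43.4 136.5] F [-0.3  1.8 -0.3]
tool shift cm [-0.89  0.03  0.08]
turn tool deg [ 0.2 -0.  -0.2]
```

View pics/s15y.png

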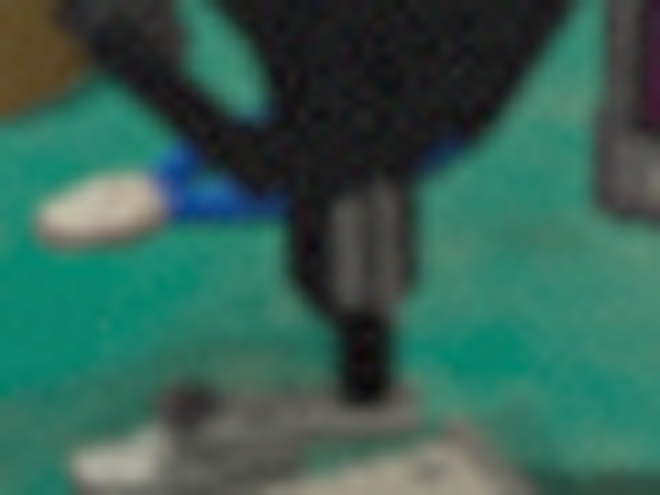

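View pics/w15.png

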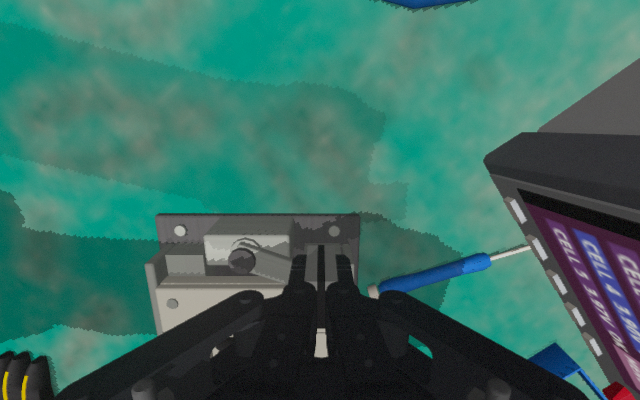

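Emit:
play_rows(motion=[{"wx":0,"wy":0,"wz":0,"tx":-0.3,"ty":-0.05,"tz":0.05,"hand":0},{"wx":0,"wy":0,"wz":0,"tx":-0.3,"ty":-0.05,"tz":0.05,"hand":0},{"wx":0,"wy":0,"wz":0,"tx":-0.3,"ty":-0.05,"tz":0.05,"hand":0},{"wx":0,"wy":0,"wz":0,"tx":-0.3,"ty":-0.1,"tz":0,"hand":0},{"wx":0,"wy":0,"wz":0,"tx":-0.3,"ty":-0.1,"tz":0,"hand":0},{"wx":0,"wy":0,"wz":0,"tx":-0.3,"ty":-0.1,"tz":0,"hand":0},{"wx":0,"wy":0,"wz":0,"tx":-0.2,"ty":-0.1,"tz":0,"hand":0}])

```text
t: 16.23
position: [613.4, -164.7, 23.7]
tool_rot: [2.647, 1.683, 0.007]
contact_force: [1.6, 0.6, 0.1]
gripper_width: 0.0
```

```bash
python3 -c "
from h import *
to([*J(37,107),23],0.0)
snap('scene','s16.png');snap('wrist','w16.png');
a=cv2.imread('pics/s16.png')[145:205,260:340]; cv2.imwrite('pics/s16y.png',cv2.resize(a,None,fx=9,fy=9,interpolation=cv2.INTER_CUBIC))
"
```

```text
t 16.23 pos [ 613.4 -164.7   23.7] jig [ 39. 116.] F [1.6 0.6 0.1]
tool shift cm [-0.9  -0.19  0.06]
turn tool deg [ 0.4 -0.1 -0.1]
```

View pics/s16y.png

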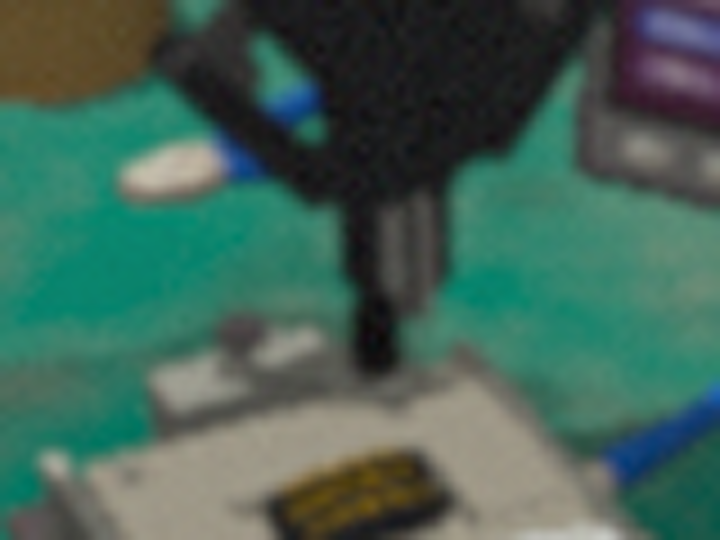

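View pics/w16.png

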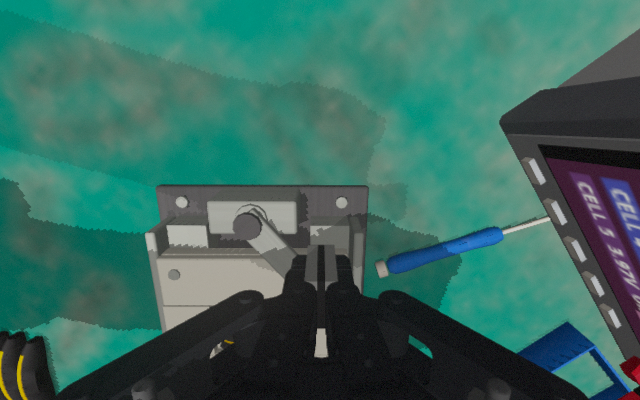

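Emit:
play_rows(motion=[{"wx":0.2,"wy":0,"wz":0,"tx":-0.25,"ty":-0.15,"tz":0.03,"hand":0},{"wx":0.2,"wy":0,"wz":0,"tx":-0.25,"ty":-0.15,"tz":0.03,"hand":0},{"wx":0,"wy":0,"wz":0,"tx":-0.25,"ty":-0.2,"tz":0,"hand":0},{"wx":0,"wy":0,"wz":0,"tx":-0.25,"ty":-0.2,"tz":0,"hand":0},{"wx":0,"wy":0,"wz":0,"tx":-0.15,"ty":-0.25,"tz":0,"hand":0},{"wx":0,"wy":0,"wz":0,"tx":-0.15,"ty":-0.25,"tz":0,"hand":0},{"wx":0,"wy":0,"wz":0,"tx":-0.1,"ty":-0.25,"tz":0,"hand":0}])

```text
t: 16.92
position: [594.7, -167.1, 23.3]
tool_rot: [-2.644, -1.686, -0.008]
contact_force: [1.3, 3.1, -0.0]
gripper_width: -0.0
```

```bash
python3 -c "
from h import *
to([*J(21,92),23],0.0)
snap('scene','s17.png');snap('wrist','w17.png');
a=cv2.imread('pics/s17.png')[145:205,260:340]; cv2.imwrite('pics/s17y.png',cv2.resize(a,None,fx=9,fy=9,interpolation=cv2.INTER_CUBIC))
"
```

```text
t 16.92 pos [ 594.7 -167.1   23.3] jig [ 23.  105.9] F [ 1.3  3.1 -0. ]
tool shift cm [-1.39 -0.2   0.02]
turn tool deg [-0.1 -0.4  0. ]
```

View pics/s17y.png

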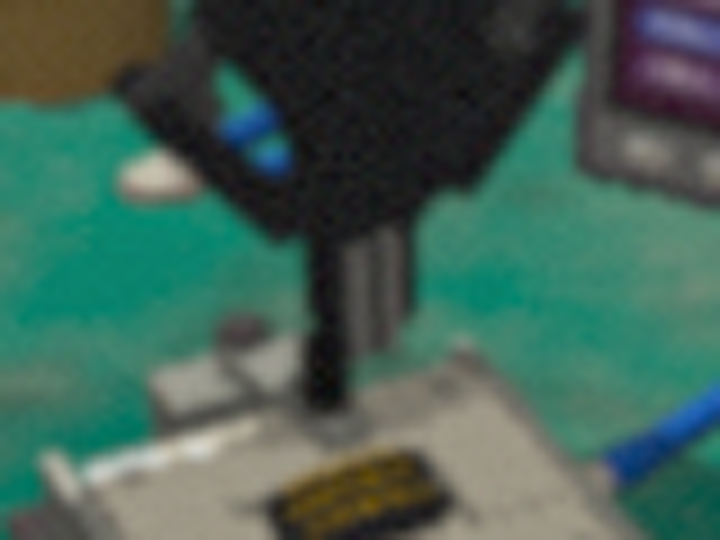

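View pics/w17.png

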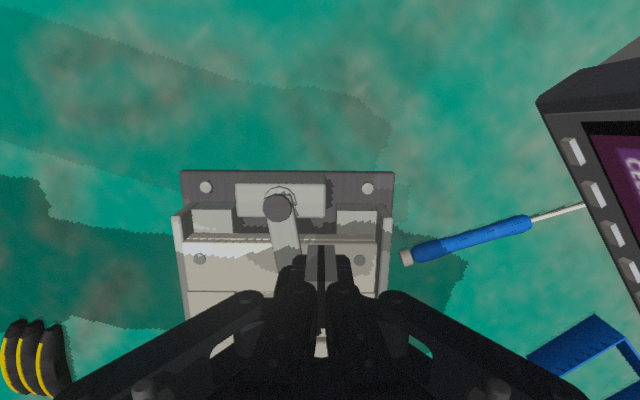

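Emit:
play_rows(motion=[{"wx":0,"wy":-0.2,"wz":0,"tx":0.1,"ty":0.4,"tz":0,"hand":0},{"wx":0,"wy":0,"wz":0,"tx":0,"ty":0.5,"tz":0,"hand":0},{"wx":0,"wy":0,"wz":0,"tx":-0.3,"ty":0.3,"tz":0,"hand":0},{"wx":0,"wy":0,"wz":0,"tx":-0.5,"ty":0,"tz":0,"hand":0},{"wx":0,"wy":0,"wz":0,"tx":-0.4,"ty":-0.1,"tz":0,"hand":0},{"wx":0,"wy":0,"wz":0,"tx":-0.1,"ty":-0.1,"tz":0,"hand":0},{"wx":0,"wy":0,"wz":0,"tx":0,"ty":-0.2,"tz":0,"hand":0}])

```text
t: 17.6
position: [594.3, -190.5, 22.8]
tool_rot: [2.651, 1.683, -0.01]
contact_force: [0.3, -1.0, -0.9]
gripper_width: 0.1
```

```bash
python3 -c "
from h import *
to([*J(21,93),23],0.0)
snap('scene','s18.png')
a=cv2.imread('pics/s18.png')[145:205,260:340]; cv2.imwrite('pics/s18y.png',cv2.resize(a,None,fx=9,fy=9,interpolation=cv2.INTER_CUBIC))
"
```

```text
t 17.6 pos [ 594.3 -190.5   22.8] jig [32.5 84.6] F [ 0.3 -1.  -0.9]
tool shift cm [ 0.84 -1.15 -0.03]
turn tool deg [-0.1  0.4 -0.2]
```

View pics/s18y.png

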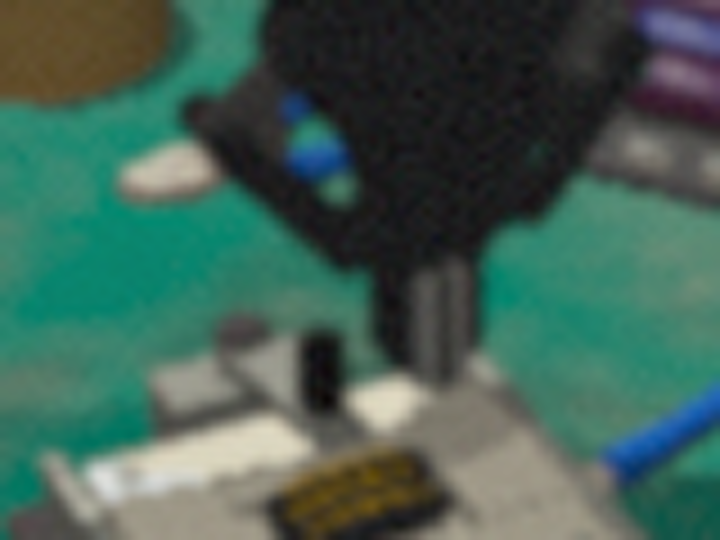

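Emit:
play_rows(motion=[{"wx":0,"wy":0.2,"wz":0,"tx":0.3,"ty":-0.2,"tz":0,"hand":0},{"wx":0,"wy":0.2,"wz":0,"tx":0.3,"ty":-0.25,"tz":0,"hand":0},{"wx":0,"wy":0,"wz":0,"tx":0.1,"ty":-0.25,"tz":0,"hand":0},{"wx":0,"wy":0,"wz":0,"tx":0,"ty":-0.25,"tz":0,"hand":0},{"wx":0,"wy":0,"wz":0,"tx":0,"ty":-0.2,"tz":0,"hand":0}])

```text
t: 18.07
position: [586.5, -178.8, 23.2]
tool_rot: [2.652, 1.684, 0.001]
contact_force: [1.0, -1.5, 0.5]
gripper_width: 0.1
```

Emit:
play_rows(motion=[{"wx":0,"wy":0,"wz":0,"tx":0,"ty":-0.2,"tz":0,"hand":0},{"wx":0,"wy":0,"wz":0,"tx":0,"ty":-0.2,"tz":0,"hand":0}])

```text
t: 18.23
position: [586.3, -178.6, 24.1]
tool_rot: [2.644, 1.68, 0.008]
contact_force: [5.6, -3.2, -4.4]
gripper_width: 0.4
```

```bash
python3 -c "
from h import *
to([*J(21,93),23],0.0)
snap('wrist','w19.png')
"
```

```text
t 18.23 pos [ 586.3 -178.6   24.1] jig [20.2 91.9] F [ 5.6 -3.2 -4.4]
tool shift cm [0.11 0.07 0.11]
turn tool deg [ 0.6  0.  -0.2]
```

View pics/w19.png

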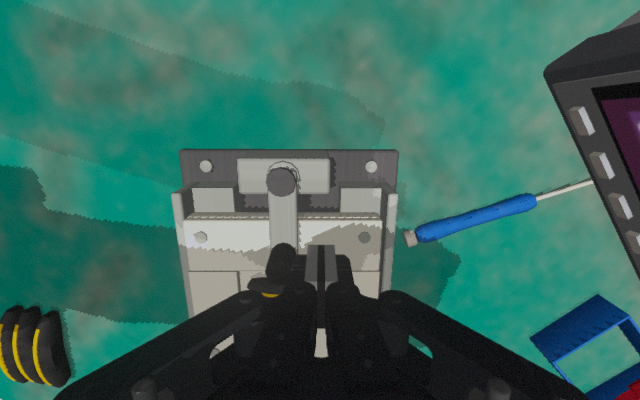

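Emit:
play_rows(motion=[{"wx":0.3,"wy":0,"wz":0,"tx":0,"ty":-0.2,"tz":0.05,"hand":0},{"wx":0,"wy":0,"wz":0,"tx":0,"ty":-0.3,"tz":0,"hand":0}])

```text
t: 18.45
position: [586.4, -178.7, 24.5]
tool_rot: [2.639, 1.676, 0.012]
contact_force: [8.0, -3.7, -5.8]
gripper_width: 0.1
```

Emit:
play_rows(motion=[{"wx":0,"wy":0,"wz":0,"tx":0,"ty":0.3,"tz":0,"hand":0},{"wx":0,"wy":0,"wz":0,"tx":0,"ty":0.5,"tz":0,"hand":0},{"wx":0,"wy":0,"wz":0,"tx":0,"ty":0.5,"tz":-0.5,"hand":0},{"wx":0,"wy":0,"wz":0,"tx":0,"ty":0,"tz":-1.5,"hand":0},{"wx":0,"wy":0,"wz":0,"tx":0,"ty":0,"tz":-2.5,"hand":0},{"wx":0,"wy":0,"wz":0,"tx":-1,"ty":0,"tz":-3,"hand":0},{"wx":0,"wy":0,"wz":0,"tx":-2,"ty":0,"tz":-3,"hand":0},{"wx":0,"wy":0,"wz":0,"tx":-2,"ty":0,"tz":-3,"hand":0},{"wx":0,"wy":0,"wz":0,"tx":-2,"ty":0,"tz":-2,"hand":0},{"wx":0,"wy":0,"wz":0,"tx":-1,"ty":0,"tz":-1,"hand":0}])

```text
t: 19.28
position: [560.4, -250.6, 193.5]
tool_rot: [-2.641, -1.696, 0.004]
contact_force: [0.8, -1.1, 0.0]
gripper_width: 0.4
```

Emit:
play_rows(motion=[{"wx":0,"wy":0,"wz":0,"tx":-1,"ty":0,"tz":0,"hand":0},{"wx":0,"wy":0,"wz":0,"tx":-1,"ty":0,"tz":0,"hand":0},{"wx":0,"wy":0,"wz":0,"tx":0,"ty":0,"tz":0,"hand":0},{"wx":0,"wy":0,"wz":0,"tx":0,"ty":0,"tz":0,"hand":0},{"wx":0,"wy":0,"wz":0,"tx":0,"ty":0,"tz":0,"hand":0}])

```text
t: 19.7
position: [550.1, -270.7, 192.6]
tool_rot: [-2.641, -1.69, 0.005]
contact_force: [0.7, 0.3, 0.7]
gripper_width: 0.0
```

```bash
python3 -c "
from h import *
to([*J(21,93),23],0.0)
c=calibration('wrist')
snap('wrist','w20.png');snap('scene','s20.png')
to([*J(21,93),23],0.0)
for n,p in {'rl':(-56,5,42),'rr':(56,5,42),'fl':(-56,105,42),'fr':(56,105,42),'knob':(0,92,72.5),'piv':(0,132,50)}.items(): print(n,np.round(proj(c,[*J(*p[:2]),p[2]]),1))
a=cv2.imread('pics/s20.png')[140:280,240:380]; cv2.imwrite('pics/s20y.png',cv2.resize(a,None,fx=4.2,fy=4.2,interpolation=cv2.INTER_CUBIC))
"
```

```text
t 19.7 pos [ 550.1 -270.7  192.6] jig [26.4 -6.8] F [0.7 0.3 0.7]
tool shift cm [ 9.96 -0.38 16.98]
turn tool deg [-0.4 -0.1  0.2]
t 19.8 pos [ 550.5 -270.1  192.6] jig [26.4 -6.1] F [-0.5 -0.2 -0.1]
tool shift cm [ 9.89 -0.37 16.97]
turn tool deg [-0.4 -0.1  0.3]
rl [245.8 169.4]
rr [348.7 170.1]
fl [238.9  69.8]
fr [352.   70.3]
knob [292.8  81.7]
piv [294.1  37.9]
```

View pics/w20.png

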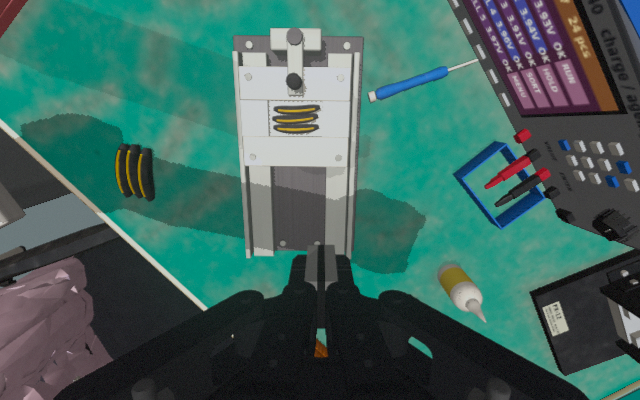

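View pics/s20y.png

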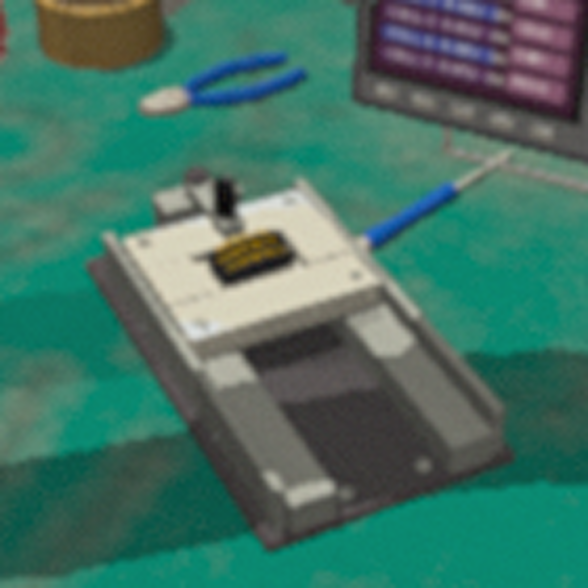

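```bash
python3 -c "
from h import *
print(job.close_job())"
```

```text
the job is handed in; nothing more can be done
None
```

I slid the board into its notches with closed fingertips and turned the latch over it to its stop. I then lifted the hand clear and handed the job in at about 20 s. Nothing was gripped, and no verdict was reported.

**Board:** it slid on about 3 N and stopped firmly at 6–7 N, with the fingertip about where I expected it for y = +55 mm. From above, its outline shrank evenly at front and rear to about the size of a seated board (rear edge 151 px measured, 152 px predicted seated, 156 px riding). That means it dropped about 6 mm and lies flat.

**Latch:** it stopped against about 9 N. In the last picture it points along the jig's −y over the board. The knob is at (294, 82) px, against (293, 82) predicted for the full turn.

**Surroundings:** the temple bundle is still in its pocket. The last pictures show the tools and bottle where they were, and the contact force reads about zero.

**What disagreed:**
- **Fingertip height:** the pictures put the shut fingertips about 30–35 mm behind the TCP given. My first push therefore passed over the board without touching anything. I backed off, lowered the hand and used the measured tip height from then on.
- **Board position:** along the rails, the wrist view placed the board about 3 mm further towards +y than my jig frame from the top view. This is close to the 2 mm calibration accuracy. The firm stop and the drop in height settled the seating.

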